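Load and clamp the sample jars on the bench shaker

ROBOT

A 6-joint arm with a two-finger parallel gripper is mounted at the origin on the work surface. World frame = base frame: x ahead of the robot, y to its left, z up, the work surface at z = 0. Lengths are in m, angles in rad, forces in N, time in s.
With the tool pointing down it reaches from about 0.325 to 0.925 m from the base axis. Payload 3.1 kg.
Tool frame: the origin (TCP) lies at the very end of the fingers, on their centre line; the grasp point (between the pads) lies 19 mm behind it; x points along the fingers, y is the direction in which the jaws open and shut, and the axes are right-handed (so a half turn about x gives the same grasp; the last joint's range is limited). The gripper opens to 85 mm and grips with 20 to 120 N. Pads are 22 mm wide; open, the fingers measure 114 mm over their backs; the gripper's body (76 mm by 85 mm) begins 54 mm behind the grasp point. The pads swing forward as they close: fully open they stand 13 mm farther back than shut.
Start: joints at [1.143, 0.217, 1.613, -0, 1.311, -0.112], TCP at [0.194, 0.594, 0.231] pointing down, gripper open.
Joint ranges: [-2.75, 2.75], [-0.78, 2.1], [0.31, 2.55], [-1.13, 4.27], [0.13, 2.63], [-2.58, 2.58]. Speed limits (rad/s): [2.79, 2.79, 3.14, 3.14, 3.14, 3.14].

INTERFACE

Orientations are given as [roll, pitch, yaw] about the fixed x, y, z axes, in that order (R = Rz(yaw) Ry(pitch) Rx(roll)).
In Python, from plant import * gives the robot as it stands.
- The arm moves only by the shell command python3 -m inch 'ROWS' [FORCE]. ROWS is JSON, one flat list of numbers, 5 for each row, row after row: the opening, from -1 (shut) to 1 (fully open), so that 0 is half open, then the shift along the tool's x, y, z in m, then the turn about the tool's x in degrees. A call has 1 to 10 rows; each row shifts and turns the commanded pose from where the row before left it, along the tool's axes as they then stand; what a row does not reach is not made up. A row lasts 1/12 s, in which the tool goes at most 41.7 mm and 7.16 degrees, less where a joint would pass 70% of its speed; a pose out of reach is approached as far as the arm can. A call with a gripper value outside its range is refused whole. The fingers move at their own pace and stop on an object; FORCE is the grip in N (left out, the last holds). Time passes only in rows, so rows that do not move let the fingers close. It gives the time, the measured TCP pose, the force and the opening at its end, in the units of the state.
- get_obs(): the state, without advancing time (a new reading comes with each control period).
- get_image(name): name is "side" or "top" or "wrist"; returns a dict with "color" (384x512x3 uint8, blue, green, red), "mtx" (3x3 intrinsics, pixels), "rvec" (rotation vector, rad) and "tvec" (3), from world to camera coordinates, as OpenCV has them. Camera axes: x right, y down, z forward; pixel columns grow to the right and rows downward; lengths in m; the calibration is good to about 2 mm. A picture is of the moment at which its call begins. There is no depth.
- job_done(): hands the job in, once; it reports no verdict.
The state is a dict: "clock": time; "joints": joint angles; "qd": joint speeds; "joint_torque": joint torques, N m; "ee_pos": TCP position; "tcp_rot": TCP orientation; "force": force on the tool from outside, world axes, zero at the start; "ft_torque": the same for the moment, N m; "finger_gap": finger opening in m.
Only numpy, scipy, OpenCV 4.12 (cv2) and the standard library are available. Lean on these libraries where they do the work, as an engineer would, in place of code of your own. Each camera call takes 0.05 s, during which the arm holds its last target.

TASK

Load the bench shaker: first turn its speed knob anticlockwise to its stop (off), then flip the red cam lever fully open and stand every sample jar upright on the black mat between the rear fence and the blue clamp bar. With the lever still open, turn the adjusting wing nut clockwise until its yellow end points into the middle of the green band, then flip the lever fully closed so that the sprung bar holds all the jars against the fence. Leave the cup, spray bottle and carton where they are.

Things in the scene. Friction and masses are not known exactly. Their poses are not given: they have to be found in the camera images.
- shaker: Fixed bench shaker, a low grey and aluminium box 260 mm (its x) by 340 mm (its y), its flat deck 80 mm above the bench. Origin: centre of its underside; its -x side (front) faces the robot, turned a little at times. Everything on it moves and turns with it.
- mat_mid (a point): Point on the deck in the middle of the black mat, where the jars go; axes as the shaker's. The steel rear fence (40 mm high) has its inner face 32 mm from here in +x, end walls (30 mm high) have theirs 150 mm away in +-y. A jar placed at this x clears bar and fence; any y within +-120 mm will do (four fit at 70 mm pitch). A standing jar's centre is 39 mm above this point.
- bar_face (a point): Blue clamp bar along the shaker's y (290 mm long, 10 mm thick): point at mid-length on the upper edge of its jar-side face, 36 mm above the deck. When free, the face is 24.6 mm short (-x) of mat_mid's x with nut at 0 and lever closed; it moves 4 mm in +x per rad of the nut, and 16 mm back in -x as the lever opens fully.
- knob (a joint): Speed knob's angle: 0 = off, the anticlockwise end stop; grows clockwise seen from above, to 2.6. Turns with about 0.04 N m of friction and stays where it is left.
- knob_grip (a point): Speed knob: black knob with a bar grip 42 mm long, 14 mm thick, from 12 to 44 mm above the deck, on a white base near the front left corner of the deck. A white line on its top points to the shaker's front when off. Point on its vertical axis at the height to grip, 37 mm above the deck; the bar runs along this frame's x axis.
- lever (a joint): Cam lever's angle: 0 = closed (lever lies along the shaker's +y, parallel to the bar), grows anticlockwise seen from above to 1.5 = fully open (lever points to the front, -x of the shaker). Friction about 0.15 N m; it stays where it is left, also when the jars are clamped.
- lever_post (a point): Red upright post (16 mm diameter, 38 mm tall, rising from the lever's upper face 117 mm above the bench to 155 mm) at the end of the cam lever, 90 mm from the hinge. This point is the middle of the post, 136 mm above the bench.
- lever_hinge (a point): Vertical hinge axis of the red cam lever, at the lever's mid thickness, 112 mm above the bench. It rides on the clamp carriage, which moves 4 mm along the shaker's +x per rad of the nut.
- nut (a joint): Adjusting nut's angle: 0 = fully backed off, grows clockwise seen from above (tighter), to 3.2. The yellow end points to the middle of the green band at 2.40; the band spans 2.15 to 2.65. Friction about 0.06 N m; stays where it is left.
- nut_grip (a point): Adjusting wing nut near the front right of the deck, on a white dial with a green band at its front side: black bar grip 50 mm long, 13 mm thick, its top 40 mm and its lower edge 12 mm above the deck, on a vertical axis. Point at the middle of the bar (26 mm above the deck); the frame's +x axis points to the yellow end.
- bar (a joint): How far the sprung clamp bar is pressed back by the jars (m): 0 = free, about 0.003 when the jars are clamped with the nut on the mark; spring 1500 N/m.
- jar1_mid (a point): Sample jar, amber with a white cap, 50 mm diameter, 78 mm tall, heavier at the bottom, 0.12 kg or so. Point at its centre, 39 mm above its base. Grip it by its top 35 mm, so that the fingers clear the fence and bar. Two to four jars are present.
- jar2_mid (a point): Sample jar, amber with a white cap, 50 mm diameter, 78 mm tall, heavier at the bottom, 0.12 kg or so. Point at its centre, 39 mm above its base. Grip it by its top 35 mm, so that the fingers clear the fence and bar. Two to four jars are present.
- jar3_mid (a point): Sample jar, amber with a white cap, 50 mm diameter, 78 mm tall, heavier at the bottom, 0.12 kg or so. Point at its centre, 39 mm above its base. Grip it by its top 35 mm, so that the fingers clear the fence and bar. Two to four jars are present.
- jar4_mid (a point): Sample jar, amber with a white cap, 50 mm diameter, 78 mm tall, heavier at the bottom, 0.12 kg or so. Point at its centre, 39 mm above its base. Grip it by its top 35 mm, so that the fingers clear the fence and bar. Two to four jars are present.
- cup: Bystander: clear plastic cup, 86 mm wide, 110 mm tall, standing loose on the bench. Origin: centre of its underside.
- spray: Bystander: white spray bottle, 72 mm wide, 220 mm tall. Origin: centre of its underside.
- carton: Bystander: cardboard carton 60 x 70 x 40 mm. Origin: centre of its underside.
Not all that is in view belongs to the job. Leave any pink or purple look-alike of the part that bears jar1_mid alone. Leave any purple look-alike of the part that bears jar4_mid alone.

How it is judged:
By the outcome, as a careful person would: the job done as asked, in the order asked, and still so for the second after the job is handed in, with the robot touching nothing.
Of jar1, jar2, jar3, jar4 only 2 to 4 are there at a start; the rules pass over those that are not, and their reading is None.
At some moment in a run one of jar1, jar2, jar3, jar4 may be knocked a few centimetres aside while the robot is not near it.
Once in a run the grip may slacken for a moment while it holds something.
It also fails if it takes over 210 s, if anything falls off the work surface, if the arm or the gripper's body presses on something with over 40 N, if the wrist force passes 120 N, or if a joint passes its speed limit or range.

## Working session

There is one attempt and no reset: what is moved stays moved. The work goes in short steps, Python scripts to look and compute and a shell command to move; the robot and the scene stay as the last step left them, time stands still between calls to the robot, and variables do not carry over. Pictures are saved under pics/ and viewed, and the job is handed in when it is done.

```bash
ls; mkdir -p pics; python3 - <<'E'
from plant import *
import cv2
o=get_obs();print(o)
for n in("side","top","wrist"):
    d=get_image(n);cv2.imwrite(f"pics/{n}0.png",d["color"]);print(n,d["mtx"].tolist(),d["rvec"],d["tvec"])
E
```

```text
pics
{'clock': 0.0, 'joints': array([ 1.14279919e+00,  2.17740302e-01,  1.61495744e+00, -2.06055732e-05,
        1.31128494e+00, -1.12189653e-01]), 'qd': array([ 0.00153017, -0.00038808,  0.00142709, -0.00063336,  0.00287647,
       -0.00062564]), 'joint_torque': array([ 7.39074421e-04, -3.96844482e+01, -3.03857195e+01,  4.19504261e-05,
        9.59404861e-03,  8.99861050e-06]), 'ee_pos': array([0.19374971, 0.59334425, 0.22996469]), 'tcp_rot': array([-1.6746587 ,  1.56840621, -1.99046087]), 'force': array([1.06329421, 0.00777248, 0.46714117]), 'ft_torque': array([ 0.00059587, -0.00523788,  0.03298484]), 'finger_gap': 0.08547267837356272}
side [[387.5860770599814, 0.0, 253.16120027125177], [0.0, 387.5860770599814, 188.81212351529166], [0.0, 0.0, 1.0]] [ 2.35269844 -0.43609189  0.19979988] [-0.50257602  0.2025705   1.04610458]
top [[370.1892122312602, 0.0, 264.86866781971344], [0.0, 370.1892122312602, 197.26824737479154], [0.0, 0.0, 1.0]] [ 2.18935289 -2.17240397  0.11997048] [-0.01207259  0.56785448  1.25522278]
wrist [[286.11564055701945, 0.0, 251.3908015627466], [0.0, 286.11564055701945, 186.9853234086972], [0.0, 0.0, 1.0]] [-2.33863865 -1.69558101 -0.25361398] [-0.62487852 -0.0358205   0.3790041 ]
```

View pics/side0.png

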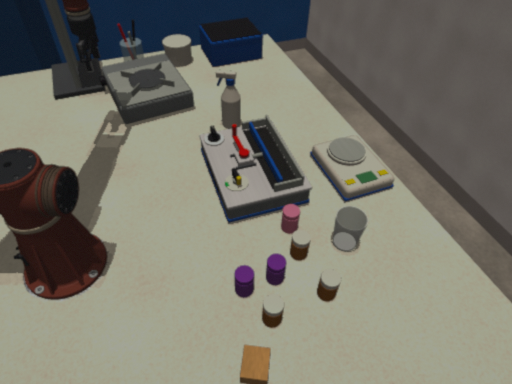

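View pics/top0.png

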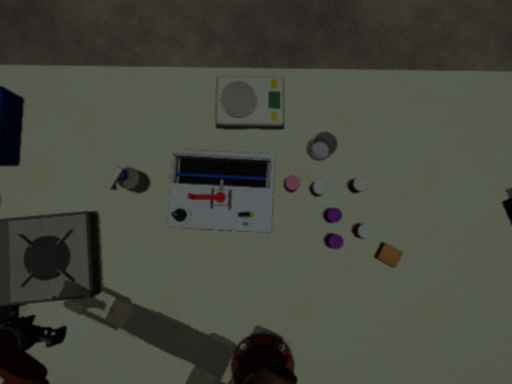

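View pics/wrist0.png

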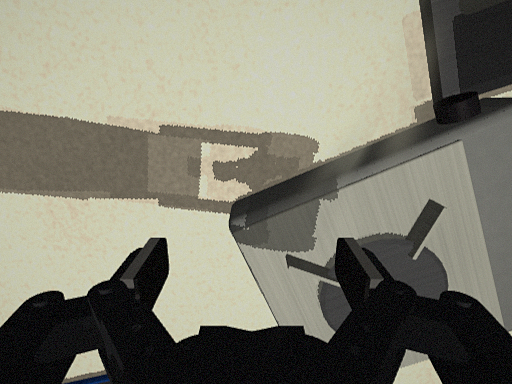

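Top view: shaker at about (220,190) with knob (180,214), lever (190–220,197), nut (246,214). White-capped amber jar candidates are at (320,188), (360,185) and (363,231). The look-alikes are pink (292,184) and purple (333,215) and (335,241). The cup is at (320,148), whose white inside could pass for a cap. I choose the three white caps and check them in a close crop.

```bash
cat > h.py <<'E'
from plant import *
import cv2, numpy as np
def ray(d,u,v):
    R,_=cv2.Rodrigues(np.array(d["rvec"]));p=cv2.undistortPoints(np.array([[[u,v]]],float),d["mtx"],None)[0,0]
    c=-R.T@np.ravel(d["tvec"]); return c,R.T@np.array([p[0],p[1],1.])
def onz(d,u,v,z):
    c,r=ray(d,u,v); return c+r*(z-c[2])/r[2]
def proj(d,P):
    return cv2.projectPoints(np.array(P,float).reshape(-1,3),np.array(d["rvec"]),np.array(d["tvec"]),d["mtx"],None)[0][:,0]
def crop(d,x0,y0,x1,y1,s,name,g=1.0):
    im=d["color"][y0:y1,x0:x1].astype(float)*g
    im=cv2.resize(np.clip(im,0,255).astype(np.uint8),None,fx=s,fy=s,interpolation=cv2.INTER_CUBIC);cv2.imwrite("pics/"+name+".png",im)
def blobs(mask,amin=8):
    n,l,st,c=cv2.connectedComponentsWithStats(mask.astype(np.uint8))
    return [(c[i].round(1).tolist(),int(st[i,4]),st[i,:4].tolist()) for i in range(1,n) if st[i,4]>=amin]
E
python3 - <<'E'
from h import *
t=get_image("top");s=get_image("side")
crop(t,160,130,420,280,3,"t1",1.6);crop(s,190,110,400,384,2.1,"s1",1.3);crop(t,160,140,280,240,6,"t2",1.8)
E
```

```text
(no output)
```

View pics/t1.png

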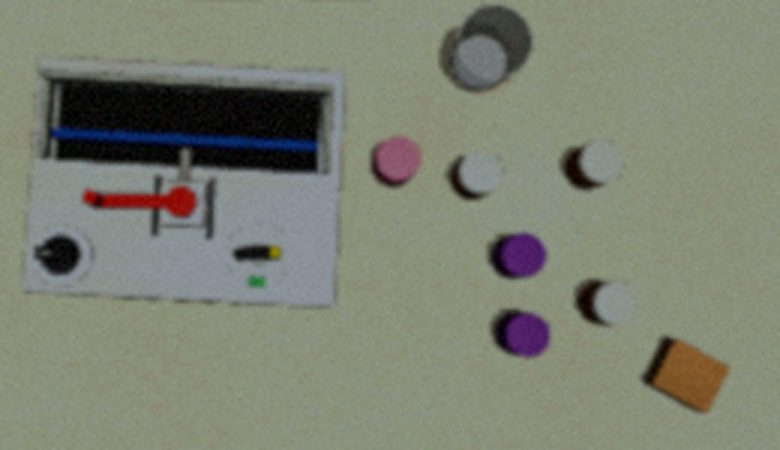

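View pics/s1.png

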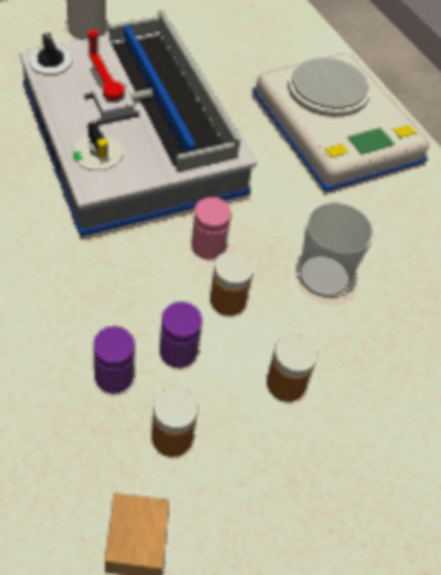

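View pics/t2.png

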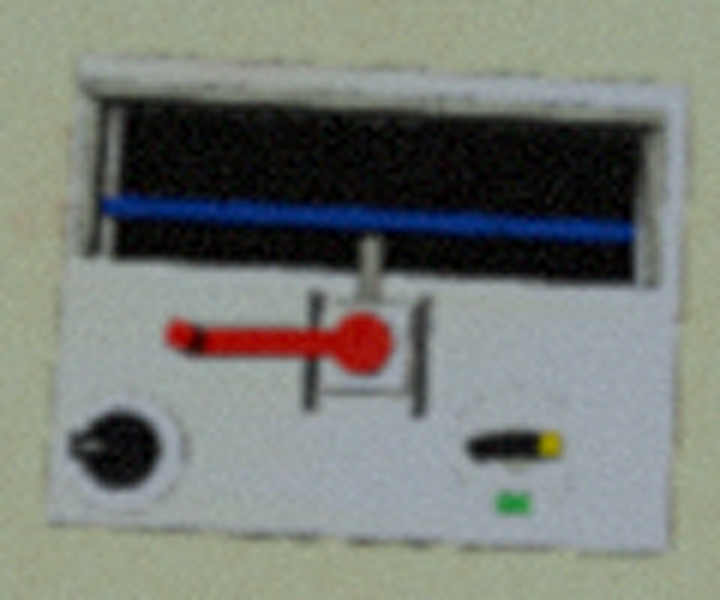

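```bash
python3 - <<'E'
from h import *
t=get_image("top");s=get_image("side")
f=lambda x,y:(160+(x-2.5)/6,140+(y-2.5)/6)
A=onz(t,*f(48,522),.08);B=onz(t,*f(668,550),.08);print("front corners",A,B,np.linalg.norm(A-B))
ex=np.cross((A-B)/np.linalg.norm(A-B),[0,0,1]);yaw=np.arctan2(ex[1],ex[0]);print("yaw",yaw)
O=(A+B)/2+ex*.13;print("origin",O)
for n,p,z in(("knob",(120,450),.124),("nutmid",(515,446),.12),("post",(181,333),.155),("hinge",(360,343),.117),("yellow",(551,445),.12),("green",(514,503),.08),("barL",(105,205),.116),("barR",(633,231),.116)):
    print(n,onz(t,*f(*p),z).round(4))
# jars
g=cv2.cvtColor(t["color"],cv2.COLOR_BGR2HSV)
for u,v in((320,188),(360,184.5),(364,231)):
    print("jar top",onz(t,u,v,.078).round(4))
hs=cv2.cvtColor(s["color"],cv2.COLOR_BGR2HSV).astype(int)
m=(hs[...,1]>120)&(hs[...,0]>3)&(hs[...,0]<22)&(hs[...,2]<140)
for c,a,b in blobs(m,40):
    if b[1]>200 : print("side amber",c,a,b,"ground", onz(s,b[0]+b[2]/2,b[1]+b[3],0).round(3))
mt=cv2.cvtColor(t["color"],cv2.COLOR_BGR2HSV).astype(int)
sub=t["color"][180:192,312:330];print(sub.max(axis=2))
E
```

```text
front corners [0.46361432 0.31162145 0.08      ] [ 0.45075896 -0.02751333  0.08      ] 0.33937833905411946
yaw -0.03788820351086291
origin [0.58709334 0.13712977 0.08      ]
knob [0.5013 0.2641 0.124 ]
nutmid [0.5052 0.0556 0.12  ]
post [0.5607 0.2278 0.155 ]
hinge [0.5599 0.1392 0.117 ]
yellow [0.5059 0.0364 0.12  ]
green [0.4759 0.0572 0.08  ]
barL [0.6333 0.2776 0.116 ]
barR [ 0.6219 -0.0065  0.116 ]
jar top [ 0.5958 -0.1908  0.078 ]
jar top [ 0.6088 -0.3252  0.078 ]
jar top [ 0.4538 -0.3358  0.078 ]
side amber [298.1, 252.2] 179 [291, 244, 17, 16] ground [ 0.594 -0.212 -0.   ]
side amber [325.5, 293.1] 188 [318, 283, 18, 18] ground [ 0.606 -0.347  0.   ]
side amber [271.0, 319.8] 174 [263, 312, 18, 15] ground [ 0.448 -0.359  0.   ]
side amber [252.9, 380.3] 130 [241, 377, 26, 7] ground [ 0.36  -0.463  0.   ]
[[93 89 87 92 90 93 87 86 90 89 91 92 91 88 91 92 92 90]
 [81 78 81 85 91 90 91 89 91 89 90 93 89 87 88 90 93 93]
 [67 54 62 81 91 90 95 92 90 91 94 92 93 85 83 88 92 91]
 [48 41 62 83 91 90 92 93 91 92 91 92 91 90 84 86 92 92]
 [38 48 76 89 91 93 92 90 90 92 93 89 92 91 91 92 92 90]
 [32 57 85 93 90 92 91 93 93 94 92 94 90 90 89 88 87 88]
 [31 70 88 94 92 93 90 89 91 91 91 91 92 94 87 80 87 89]
 [32 67 86 92 90 91 93 91 89 93 91 91 92 92 91 86 86 94]
 [26 60 84 93 92 92 94 91 91 92 92 92 90 93 90 88 90 90]
 [23 51 80 92 95 94 93 93 94 92 93 91 94 92 91 92 92 89]
 [23 43 68 87 93 94 92 92 93 91 91 92 91 93 91 91 90 93]
 [13 34 54 78 88 93 93 94 89 93 94 93 89 92 90 93 93 90]]
```

```bash
cat >> h.py <<'E'
from scipy.spatial.transform import Rotation as Ro
def R0(o=None):
    o=o or get_obs(); return Ro.from_euler("xyz",o["tcp_rot"]).as_matrix()
def st():
    o=get_obs();R=R0(o);print("t%.2f"%o["clock"],"tcp",o["ee_pos"].round(4),"jawdeg %.2f"%np.degrees(np.arctan2(R[1,1],R[0,1])),"xax",R[:,0].round(3),"j",np.round(o["joints"],2),"F",o["force"].round(1),"gap %.4f"%o["finger_gap"]); return o,R
def go(p,jaw=None):
    """tool shift to TCP p; jaw = desired jaw direction deg (world, mod 180)"""
    o,R=st(); d=R.T@(np.array(p)-o["ee_pos"]); print("shift mm",(d*1000).round(1))
    if jaw is not None:
        c=np.degrees(np.arctan2(R[1,1],R[0,1])); a=(c-jaw+90)%180-90
        print("turn deg %.1f or %.1f"%(a,a-180*np.sign(a)))
E
python3 - <<'E'
from h import *
go((0.4,0.2641,0.30),-2.2)
E
```

```text
t0.35 tcp [0.194  0.5939 0.2309] jawdeg 71.91 xax [-0.    -0.001 -1.   ] j [ 1.14  0.22  1.61 -0.    1.31 -0.11] F [-0.4 -0.1  0.9] gap 0.0852
shift mm [ -68.9 -249.6  298.2]
turn deg 74.1 or -105.9
```

```bash
python3 -m inch '[1,-0.007,-0.018,0.033,0,1,-0.007,-0.018,0.033,0,1,-0.007,-0.018,0.033,0,1,-0.007,-0.018,0.033,0,1,-0.007,-0.018,0.033,0,1,-0.007,-0.018,0.033,0,1,-0.007,-0.018,0.033,0,1,-0.007,-0.018,0.033,0,1,-0.007,-0.018,0.033,0,1,-0.007,-0.018,0.033,0]'
python3 -m inch '[1,0,-0.018,0.033,0,1,0,-0.018,0.033,0,1,0,0,0,7,1,0,0,0,7,1,0,0,0,7,1,0,0,0,7,1,0,0,0,7,1,0,0,0,7,1,0,0,0,7,1,0,0,0,7]'
python3 -m inch '[1,0,0,0,6,1,0,0,0,6,1,0,0,0,6,1,0,0,0,0]'
python3 - <<'E'
from h import *
go((0.5013,0.2641,0.30),-2.2)
w=get_image("wrist");crop(w,0,0,512,384,1.5,"w1",1.5)
c,r=ray(w,256,192);print(c,r)
E
```

```text
clock: 1.18
ee_pos: [0.4529, 0.319, 0.3019]
tcp_rot: [0.879, 1.57, 0.564]
force: [0.9, 0.7, -0.0]
finger_gap: 0.0855
clock: 2.02
ee_pos: [0.5034, 0.2657, 0.3013]
tcp_rot: [-1.591, 1.571, -2.89]
force: [-0.0, -0.8, -0.8]
finger_gap: 0.0852
clock: 2.35
ee_pos: [0.5034, 0.2658, 0.3013]
tcp_rot: [2.412, 1.571, 0.803]
force: [0.3, 0.4, -0.4]
finger_gap: 0.0853
t2.35 tcp [0.5034 0.2658 0.3013] jawdeg -2.19 xax [ 0.  0. -1.] j [0.36 0.05 1.67 0.   1.42 0.4 ] F [ 0.3  0.4 -0.4] gap 0.0853
shift mm [ 1.3 -2.   1.8]
turn deg 0.0 or -180.0
[0.50480751 0.34199836 0.44336691] [ 0.00454987 -0.31015674 -0.95097256]
```

View pics/w1.png

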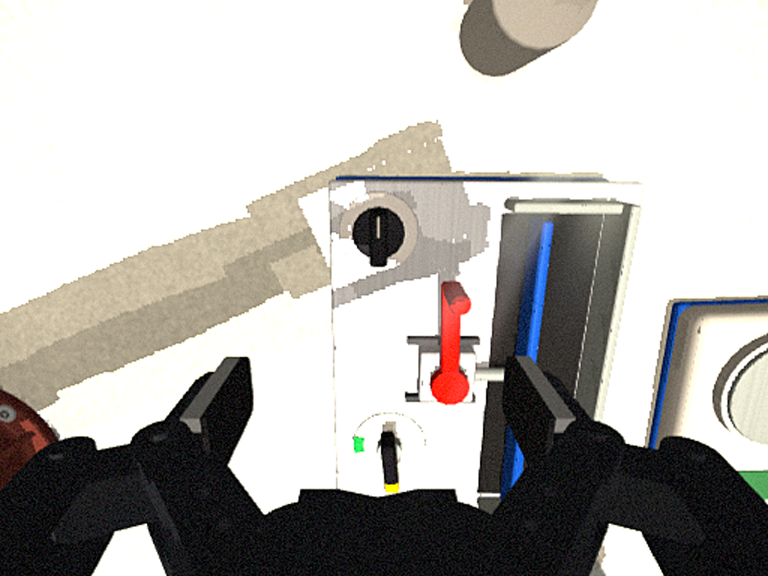

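Wrist view: knob at (379,230) with its line pointing up (+y), post top (457,300), hinge (449,387), nut pivot about (388,440) with yellow end (392,487), and green (359,444).

```bash
python3 - <<'E'
from h import *
w=get_image("wrist")
q=lambda x,y:((x-.25)/1.5,(y-.25)/1.5)
for n,p,z in(("knobtop",(379,230),.124),("linetip",(379,214),.124),("linein",(379,238),.124),("lowend",(378,265),.12),("post",(461,305),.155),("postbase",(451,285),.117),("hinge",(450,387),.117),("yellow",(392,488),.12),("nutblack",(388,437),.12),("green",(359,444),.08),("cornFL",(331,182),.08),("front2",(334,380),.08),("barA",(548,222),.116),("barB",(537,355),.116)):
    print(n,onz(w,*q(*p),z).round(4))
crop(w,200,110,320,340,4,"w2",1.0);cv2.imwrite("pics/w3.png",cv2.resize(w["color"][110:200,200:330],None,fx=5,fy=5))
E
```

```text
knobtop [0.5039 0.284  0.124 ]
linetip [0.5043 0.296  0.124 ]
linein [0.5037 0.2779 0.124 ]
lowend [0.5022 0.2558 0.12  ]
post [0.5607 0.2334 0.155 ]
postbase [0.5598 0.2364 0.117 ]
hinge [0.5604 0.1442 0.117 ]
yellow [0.5078 0.0421 0.12  ]
nutblack [0.5056 0.0977 0.12  ]
green [0.4765 0.0603 0.08  ]
cornFL [0.4655 0.3174 0.08  ]
front2 [0.4561 0.1333 0.08  ]
barA [0.6334 0.2842 0.116 ]
barB [0.6334 0.1716 0.116 ]
```

View pics/w3.png

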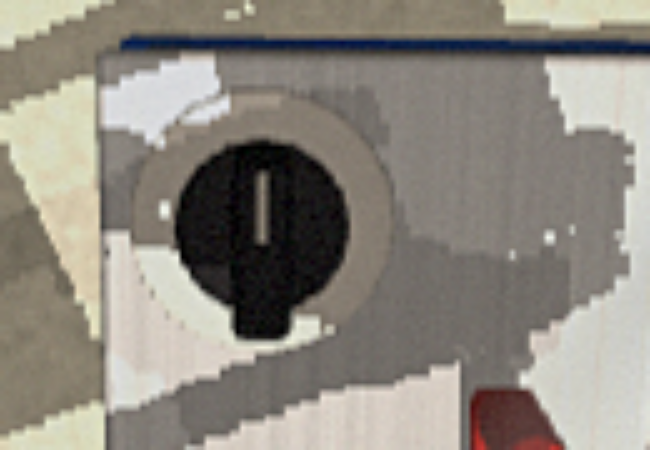

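```bash
python3 - <<'E'
from h import *
w=get_image("wrist");cv2.imwrite("pics/w4.png",cv2.resize(w["color"][260:340,210:310],None,fx=6,fy=6))
E
```

```text
(no output)
```

View pics/w4.png

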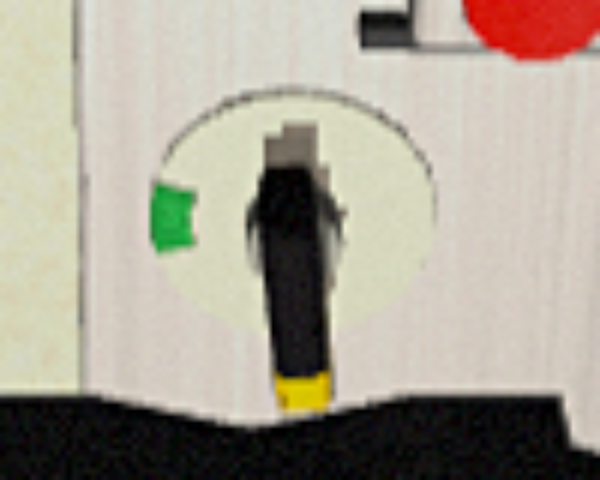

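```bash
python3 - <<'E'
from h import *
w=get_image("side");cv2.imwrite("pics/s2.png",cv2.resize(w["color"][115:215,195:310],None,fx=6,fy=6))
E
```

```text
(no output)
```

View pics/s2.png

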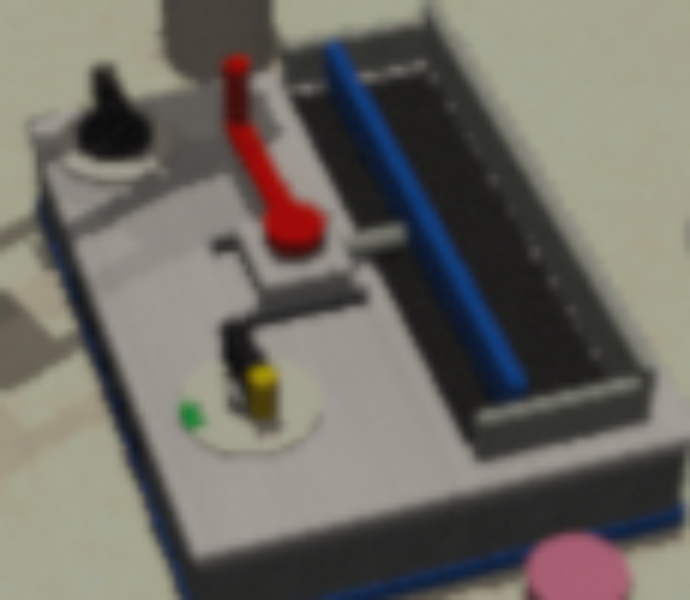

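```bash
python3 - <<'E'
from h import *
w=get_image("side")
q=lambda x,y:(195+(x-2.5)/6,115+(y-2.5)/6)
for n,p,z in(("post",(236,62),.155),("hinge",(296,221),.117),("yellow",(262,376),.12),("green",(192,416),.08),("FR",(198,557),.08),("FL",(38,148),.08),("dial",(252,403),.082)):
    print(n,onz(w,*q(*p),z).round(4))
E
```

```text
post [0.5615 0.2295 0.155 ]
hinge [0.562  0.1403 0.117 ]
yellow [0.506  0.0371 0.12  ]
green [0.4773 0.0607 0.08  ]
FR [ 0.4503 -0.0275  0.08  ]
FL [0.4639 0.2871 0.08  ]
dial [0.5076 0.057  0.082 ]
```

```bash
python3 - <<'E'
from h import *
w=get_image("wrist");t=get_image("top");s=get_image("side")
print("wrist base circ",onz(w,200+264/5,110+220/5,.081),"dark circ",onz(w,200+262/5,110+225/5,.09), "bar low end top",onz(w,200+263/5,110+318/5,.124))
f=lambda x,y:(160+(x-2.5)/6,140+(y-2.5)/6)
q=lambda x,y:(195+(x-2.5)/6,115+(y-2.5)/6)
print("top",onz(t,*f(122,450),.09),onz(t,*f(133,447),.081))
print("side",onz(s,*q(115,132),.09),onz(s,*q(115,150),.081))
# shaker frame
print("cam top",ray(t,1,1)[0])
crop(t,160,190,220,240,12,"t5",1.8)
E
```

```text
wrist base circ [0.50419732 0.27509102 0.081     ] dark circ [0.50366498 0.27551024 0.09      ] bar low end top [0.50323773 0.26026612 0.124     ]
top [0.50282508 0.27030934 0.09      ] [0.50492543 0.2662606  0.081     ]
side [0.50498359 0.27383241 0.09      ] [0.50313582 0.26958723 0.081     ]
cam top [0.44768799 0.01243256 1.30292347]
```

View pics/t5.png

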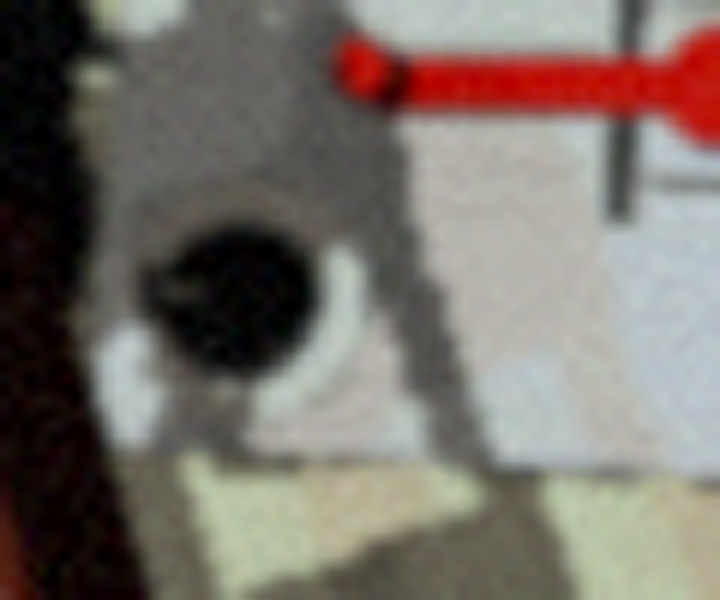

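```bash
python3 -m inch '[0,0.03,0,-0.004,0,0,0.03,0,0,0,0,0.03,0,0,0,0,0.03,0,0,0,0,0.03,0,0,0,0,0.02,0,0,0,0,0.02,0,0,0,0,0.013,0,0,0,0,0,0,0,0]'; python3 - <<'E'
from h import *
go((0.504,0.270,0.098),-2.2)
w=get_image("wrist");crop(w,0,0,512,384,1.5,"w5",1.2)
E
```

```text
clock: 3.5
ee_pos: [0.501, 0.2687, 0.0947]
tcp_rot: [-1.161, 1.564, -2.768]
force: [-0.8, 0.4, -0.1]
finger_gap: 0.0429
t3.50 tcp [0.501  0.2687 0.0947] jawdeg -2.08 xax [-0.006 -0.003 -1.   ] j [ 0.37  0.26  1.84 -0.    1.05  0.41] F [-0.8  0.4 -0.1] gap 0.0429
shift mm [-3.3  3.  -1.4]
turn deg 0.1 or -179.9
```

View pics/w5.png

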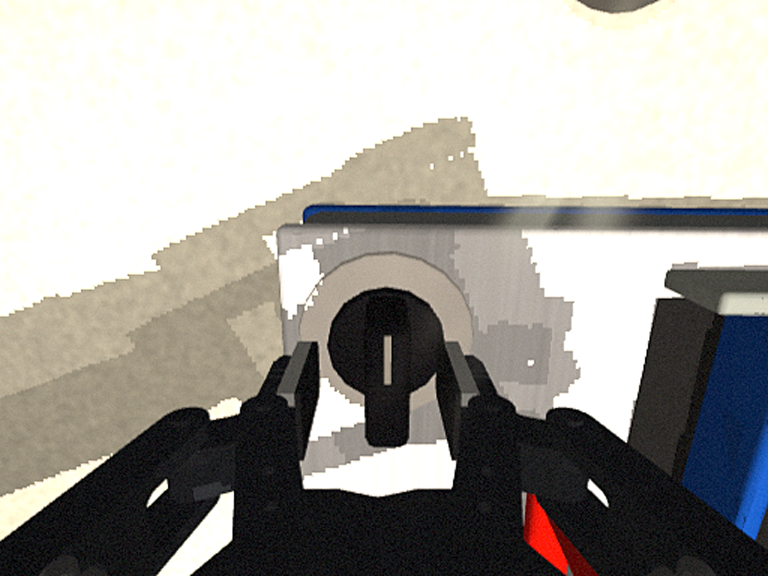

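The bar at x≈387 stands between the pads (317 and 443). I'll centre, close, and turn.

```bash
python3 -m inch '[0,-0.003,0.002,-0.001,0,-1,0,0,0,0,-1,0,0,0,0,-1,0,0,0,0,-1,0,0,0,0,-1,0,0,0,0,-1,0,0,0,0]' 30
python3 -m inch '[-1,0,0,0,-5,-1,0,0,0,-5,-1,0,0,0,-5,-1,0,0,0,-5,-1,0,0,0,-5,-1,0,0,0,-5,-1,0,0,0,-5,-1,0,0,0,-5]'
python3 - <<'E'
from h import *
st()
w=get_image("wrist");crop(w,0,0,512,384,1.5,"w6",1.2);print(get_obs()["ft_torque"])
E
```

```text
clock: 4.13
ee_pos: [0.5043, 0.2715, 0.1036]
tcp_rot: [-1.865, 1.568, 2.811]
force: [-7.7, -0.5, 8.2]
finger_gap: 0.0131
clock: 4.8
ee_pos: [0.5057, 0.272, 0.1037]
tcp_rot: [2.288, 1.568, 1.383]
force: [-3.5, 1.8, 5.4]
finger_gap: 0.0135
t4.80 tcp [0.5057 0.272  0.1037] jawdeg 38.13 xax [ 0.     0.002 -1.   ] j [ 0.37  0.25  1.83  0.    1.06 -0.3 ] F [-3.5  1.8  5.4] gap 0.0135
[0.17999719 0.6631533  0.05141231]
```

View pics/w6.png

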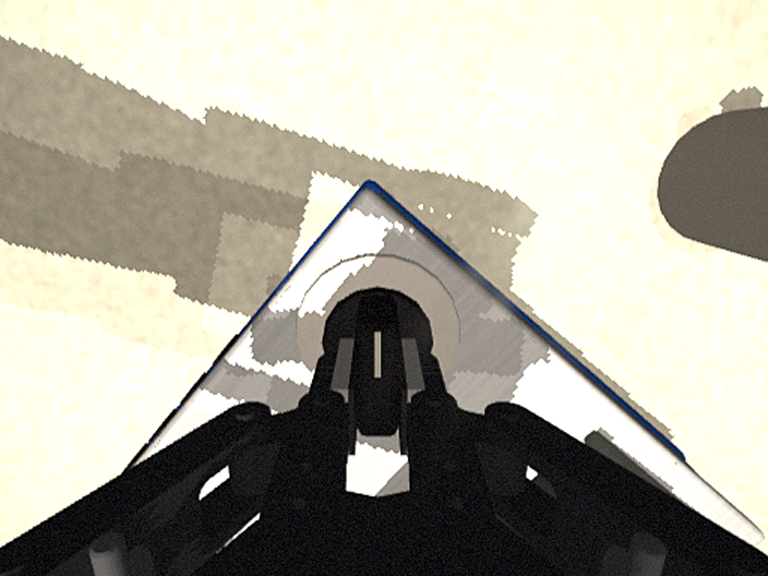

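```bash
python3 -m inch '[-1,-0.004,0,0,-6,-1,0,0,0,-6,-1,0,0,0,-6,-1,0,0,0,-6,-1,0,0,0,-6,-1,0,0,0,-6,-1,0,0,0,-6,-1,0,0,0,-5]'
python3 - <<'E'
from h import *
st();print(get_obs()["ft_torque"])
E
python3 -m inch '[-1,0,0,0,-3,-1,0,0,0,-3,-1,0,0,0,-2,-1,0,0,0,0]'
python3 - <<'E'
from h import *
st();print(get_obs()["ft_torque"])
w=get_image("wrist");crop(w,0,0,512,384,1.5,"w7",1.2)
E
```

```text
clock: 5.52
ee_pos: [0.5063, 0.2732, 0.1039]
tcp_rot: [1.154, 1.564, 1.069]
force: [5.9, 8.5, -14.9]
finger_gap: 0.0132
t5.52 tcp [0.5063 0.2732 0.1039] jawdeg 85.12 xax [ 0.003  0.006 -1.   ] j [ 0.37  0.25  1.83  0.    1.05 -1.12] F [  5.9   8.5 -14.9] gap 0.0132
[ 1.41980371 -0.95432798 -0.09412389]
clock: 5.85
ee_pos: [0.5069, 0.2733, 0.1041]
tcp_rot: [0.967, 1.562, 1.013]
force: [6.3, 8.3, -15.9]
finger_gap: 0.0137
t5.85 tcp [0.5069 0.2733 0.1041] jawdeg 92.64 xax [ 0.004  0.007 -1.   ] j [ 0.37  0.25  1.83  0.01  1.05 -1.25] F [  6.3   8.3 -15.9] gap 0.0137
[ 1.18390845 -1.17236059 -1.04993093]
```

View pics/w7.png

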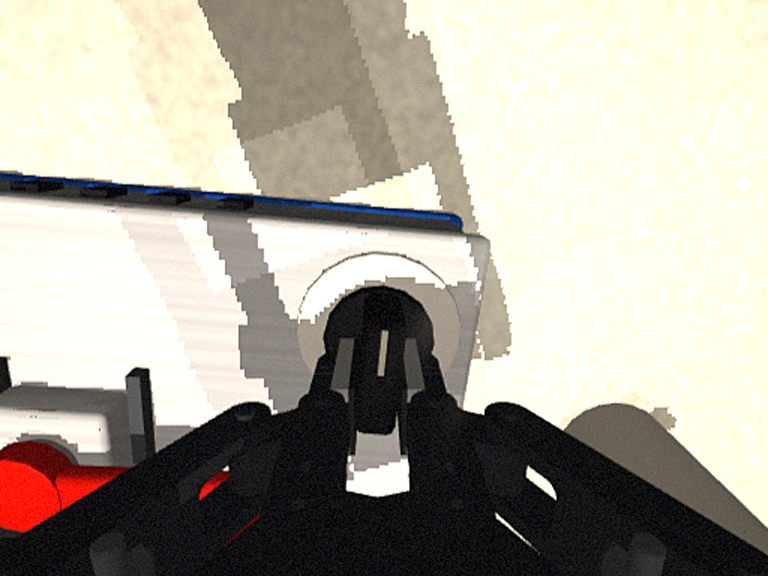

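Knob is at its stop (moment −1 N m, bar no longer following). Unwind, release, lift, go to the lever.

```bash
python3 -m inch '[-1,0,0,0,5,0,0,0,0,0,0,0,0,0,0,0,0,0,0,0,0,0,0,0,0,0,-0.04,0,0,0,0,-0.04,0,0,0,0,-0.03,0,0,0]'
python3 -m inch '[0,0,0,0,7,0,0,0,0,7,0,0,0,0,7,0,0,0,0,7,0,0,0,0,7,0,0,0,0,7,0,0,0,0,7,0,0,0,0,7,0,0,0,0,7,0,0,0,0,7]'
python3 -m inch '[0,0,0,0,7,0,0,0,0,7,0,0,0,0,6,0,0,0,0,0]'
python3 - <<'E'
from h import *
go((0.561,0.2285,0.12),-2.2)
w=get_image("wrist");crop(w,0,0,512,384,1.5,"w8",1.2)
crop(get_image("top"),160,140,280,240,6,"t8",1.8)
E
```

```text
clock: 6.57
ee_pos: [0.5064, 0.2708, 0.2186]
tcp_rot: [0.302, 1.568, 0.266]
force: [1.2, 0.2, 1.0]
finger_gap: 0.0424
clock: 7.4
ee_pos: [0.5058, 0.2706, 0.2161]
tcp_rot: [1.359, 1.57, 0.095]
force: [0.5, 0.8, 0.4]
finger_gap: 0.0426
clock: 7.73
ee_pos: [0.5058, 0.2706, 0.216]
tcp_rot: [1.759, 1.57, 0.15]
force: [0.7, 0.9, 0.0]
finger_gap: 0.0425
t7.73 tcp [0.5058 0.2706 0.216 ] jawdeg -2.18 xax [ 0.001  0.    -1.   ] j [ 0.37  0.12  1.75 -0.    1.27  0.41] F [0.7 0.9 0. ] gap 0.0425
shift mm [96.1 56.6 40. ]
turn deg 0.0 or -180.0
```

View pics/w8.png

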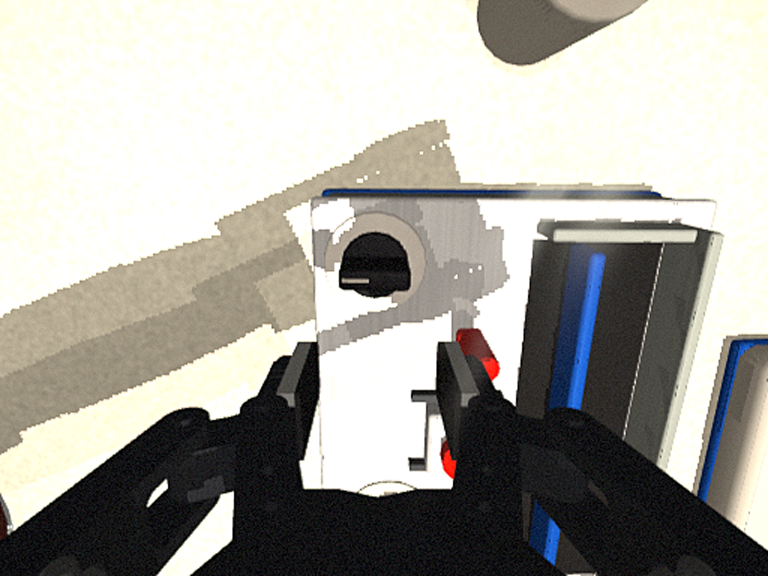

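Knob's line (340–368, 281) now points to the front: off. Now the lever post.

```bash
python3 -m inch '[0,0,0.028,0.02,0,0,0,0.0285,0.02,0,0,0,0,0,0,0,0.03,0,0,0]'
python3 - <<'E'
from h import *
go((0.561,0.2285,0.12),-2.2)
w=get_image("wrist");crop(w,0,0,512,384,1.5,"w9",1.2)
E
```

```text
clock: 8.17
ee_pos: [0.5672, 0.2289, 0.1927]
tcp_rot: [1.867, 1.556, 0.259]
force: [0.7, -0.1, 1.9]
finger_gap: 0.0428
t8.17 tcp [0.5672 0.2289 0.1927] jawdeg -2.11 xax [ 0.015  0.004 -1.   ] j [ 0.27  0.21  1.69 -0.    1.22  0.31] F [ 0.7 -0.1  1.9] gap 0.0428
shift mm [72.6 -7.2  0.9]
turn deg 0.1 or -179.9
```

View pics/w9.png

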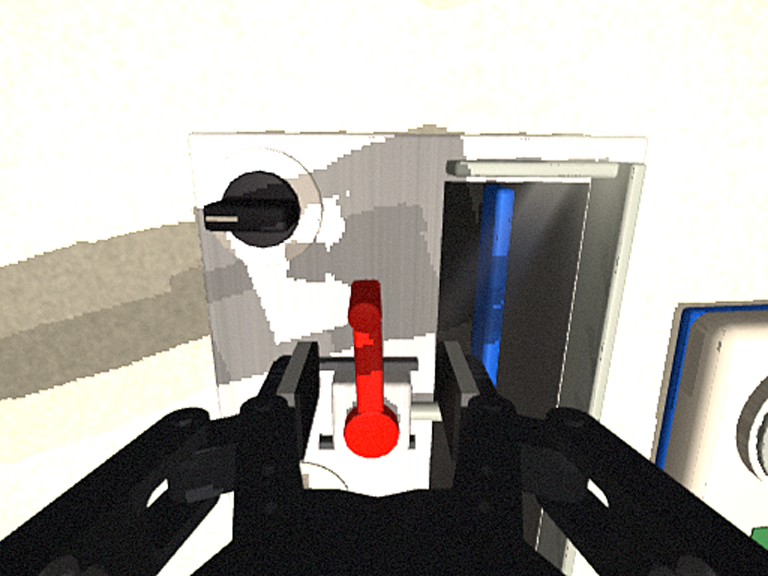

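```bash
python3 -m inch '[0,0.03,0,0,0,0,0.025,0,0,0,0,0.012,0,0,0,0,0,0,0,0]'
python3 - <<'E'
from h import *
go((0.561,0.2285,0.12),-2.2)
w=get_image("wrist");crop(w,0,0,512,384,1.5,"w10",1.2)
E
```

```text
clock: 8.55
ee_pos: [0.5569, 0.2279, 0.1142]
tcp_rot: [-1.264, 1.562, -2.87]
force: [0.1, 0.5, -0.5]
finger_gap: 0.0426
t8.55 tcp [0.5569 0.2279 0.1142] jawdeg -2.02 xax [-0.009 -0.002 -1.   ] j [0.27 0.3  1.75 0.   1.1  0.31] F [ 0.1  0.5 -0.5] gap 0.0426
shift mm [-5.9  4.  -0.7]
turn deg 0.2 or -179.8
```

View pics/w10.png

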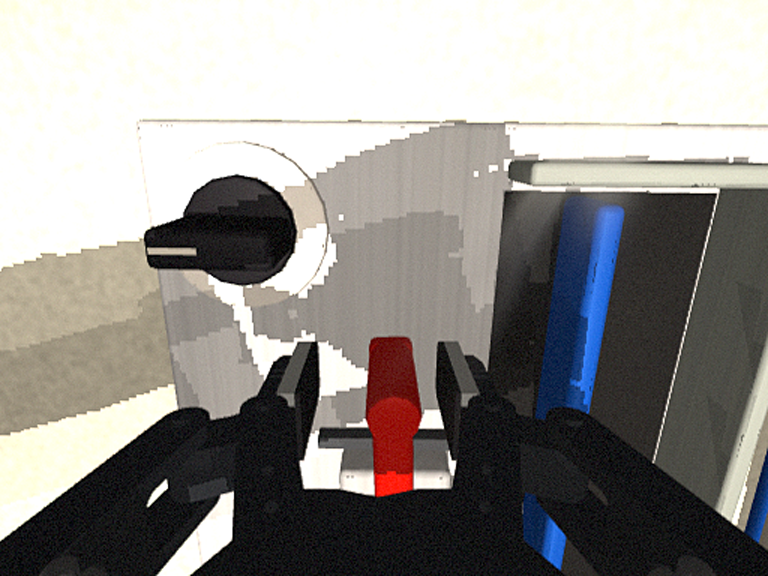

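```bash
python3 -m inch '[0,-0.004,0.001,0,0,0,0,0,0,0,-1,0,0,0,0,-1,0,0,0,0,-1,0,0,0,0,-1,0,0,0,0,-1,0,0,0,0]' 40
python3 -m inch '[-1,0,-0.00784,0.0003,-5,-1,0,-0.00784,0.0003,-5,-1,0,-0.00784,0.0003,-5,-1,0,-0.00784,0.0003,-5,-1,0,-0.00784,0.0003,-5,-1,0,-0.00784,0.0003,-5]'
python3 - <<'E'
from h import *
st()
E
```

```text
clock: 9.18
ee_pos: [0.5626, 0.2292, 0.124]
tcp_rot: [2.04, 1.568, 0.432]
force: [-0.8, 1.4, 6.3]
finger_gap: 0.0146
clock: 9.68
ee_pos: [0.5182, 0.218, 0.124]
tcp_rot: [0.952, 1.565, -0.127]
force: [3.3, -1.8, 2.9]
finger_gap: 0.0149
t9.68 tcp [0.5182 0.218  0.124 ] jawdeg 28.18 xax [ 0.006 -0.001 -1.   ] j [ 0.27  0.2   1.85 -0.    1.09 -0.22] F [ 3.3 -1.8  2.9] gap 0.0149
```

```bash
python3 -m inch '[-1,0,-0.00784,0.0003,-5,-1,0,-0.00784,0.0003,-5,-1,0,-0.00784,0.0003,-5,-1,0,-0.00784,0.0003,-5,-1,0,-0.00784,0.0003,-5,-1,0,-0.00784,0.0003,-5]'
python3 -m inch '[-1,0,-0.00784,0.0003,-5,-1,0,-0.00784,0.0003,-5,-1,0,-0.00784,0.0003,-5,-1,0,-0.00784,0.0003,-5,-1,0,-0.00784,0.0003,-5,-1,0,-0.004,0,-2,-1,0,0,0,0,-1,0,0,0,0]'
python3 - <<'E'
from h import *
st();crop(get_image("side"),170,100,330,220,5,"s11",1.2)
E
```

```text
clock: 10.18
ee_pos: [0.4855, 0.186, 0.124]
tcp_rot: [0.451, 1.562, -0.104]
force: [7.1, -2.3, -0.4]
finger_gap: 0.0149
clock: 10.85
ee_pos: [0.474, 0.1501, 0.1243]
tcp_rot: [0.656, 1.553, 0.564]
force: [11.1, 12.1, -6.2]
finger_gap: 0.0149
t10.85 tcp [0.474  0.1501 0.1243] jawdeg 84.73 xax [ 0.015  0.01  -1.   ] j [ 0.16  0.06  2.01  0.01  1.06 -1.32] F [11.1 12.1 -6.2] gap 0.0149
```

View pics/s11.png

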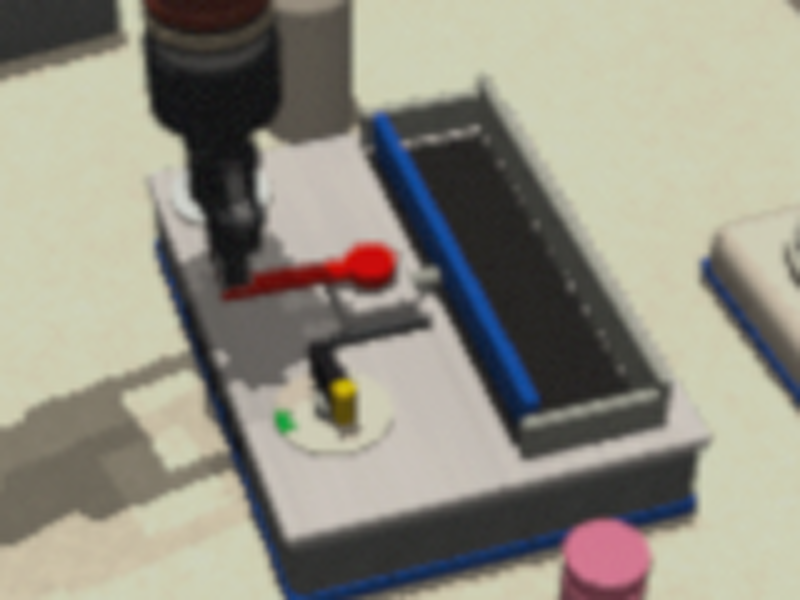

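```bash
python3 -m inch '[-1,0,-0.004,0,0,-1,0,-0.003,0.0,0,-1,0,0,0,0,-1,0,0,0,0]'
python3 - <<'E'
from h import *
o,R=st();d=o["ee_pos"]-np.array([.561,.1395,0]);print(np.degrees(np.arctan2(-d[0],d[1]))+2.17)
E
```

```text
clock: 11.23
ee_pos: [0.474, 0.1487, 0.1245]
tcp_rot: [0.974, 1.543, 0.88]
force: [14.9, 28.2, -9.1]
finger_gap: 0.0147
t11.23 tcp [0.474  0.1487 0.1245] jawdeg 84.62 xax [ 0.018  0.021 -1.   ] j [ 0.15  0.05  2.02  0.02  1.05 -1.34] F [14.9 28.2 -9.1] gap 0.0147
86.11890331255029
```

Lever is against its stop (about 1.5 rad, reaction force rising). Release and lift.

```bash
python3 -m inch '[-1,0,0.006,0,0,0,0,0,0,0,0,0,0,0,0,0,0,0,0,0,0,-0.03,0,0,0,0,-0.04,0,0,0,1,-0.04,0,0,0,1,-0.04,0,0,0,1,0,0,0,0]'
python3 - <<'E'
from h import *
st();t=get_image("top");crop(t,160,130,280,230,6,"t12",1.8);w=get_image("wrist");crop(w,0,0,512,384,1.5,"w12",1.2)
E
```

```text
clock: 11.98
ee_pos: [0.4728, 0.1456, 0.2819]
tcp_rot: [0.221, 1.555, 0.131]
force: [2.1, 0.5, 1.1]
finger_gap: 0.0771
t11.98 tcp [0.4728 0.1456 0.2819] jawdeg 84.87 xax [ 0.016  0.002 -1.   ] j [ 0.16 -0.12  1.87 -0.    1.38 -1.32] F [2.1 0.5 1.1] gap 0.0771
```

View pics/t12.png

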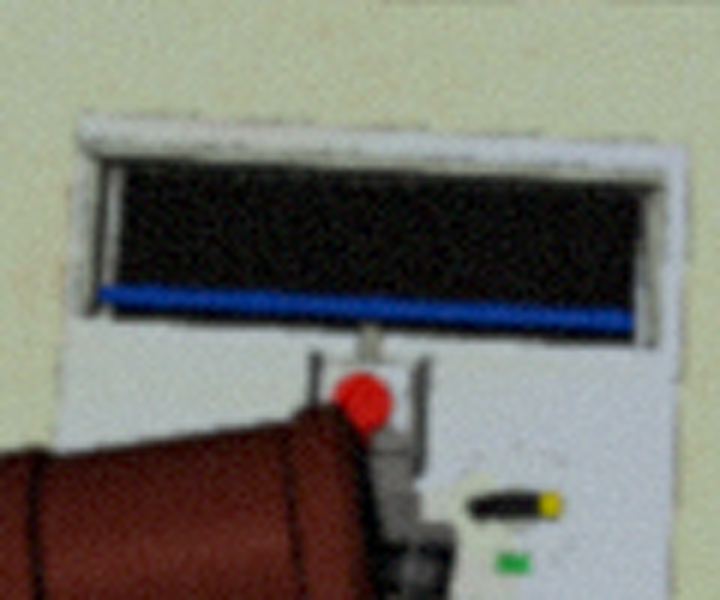

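View pics/w12.png

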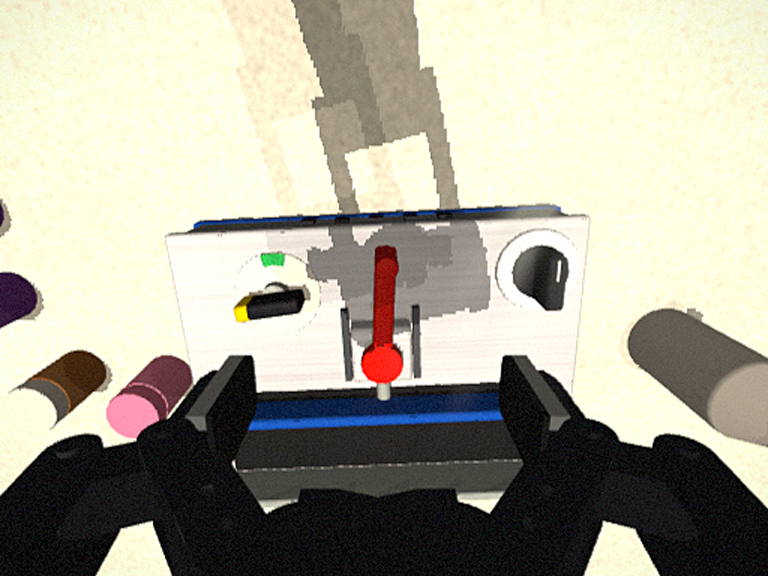

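```bash
python3 - <<'E'
from h import *
t=get_image("top")
f=lambda x,y:(160+(x-2.5)/6,130+(y-2.5)/6)
ex=np.array([np.cos(-.0378),np.sin(-.0378)]);ey=np.array([-ex[1],ex[0]]);O=np.array([.5871,.1371])
for n,p,z in(("fenceL top",(110,160),.12),("fenceR top",(655,183),.12),("fenceL foot",(125,168),.08),("fenceR foot",(640,187),.08),("wallLfoot",(123,240),.08),("wallRtop",(640,265),.11),("barL",(100,294),.116),("barR",(632,320),.116),("nut",(510,505),.12),("yellow",(550,504),.12),("green",(512,564),.08)):
    P=onz(t,*f(*p),z);d=P[:2]-O;print(n,P.round(4),"shaker",(d@ex).round(4),(d@ey).round(4))
E
```

```text
fenceL top [0.6899 0.2757 0.12  ] shaker 0.0975 0.1424
fenceR top [ 0.6803 -0.0179  0.12  ] shaker 0.099 -0.1514
fenceL foot [0.6936 0.2762 0.08  ] shaker 0.1012 0.143
fenceR foot [ 0.6858 -0.0106  0.08  ] shaker 0.1042 -0.1439
wallLfoot [0.6531 0.2761 0.08  ] shaker 0.0607 0.1414
wallRtop [ 0.6371 -0.0103  0.11  ] shaker 0.0555 -0.1454
barL [0.6176 0.2799 0.116 ] shaker 0.0251 0.1438
barR [ 0.6061 -0.0061  0.116 ] shaker 0.0244 -0.1424
nut [0.5057 0.0582 0.12  ] shaker -0.0783 -0.0819
yellow [0.5064 0.037  0.12  ] shaker -0.0768 -0.1031
green [0.4753 0.0583 0.08  ] shaker -0.1087 -0.083
```

Mat middle ≈ (0.655, 0.1345), consistent from both fence and bar. Now above jar 1.

```bash
python3 -m inch '[1,-0.002,-0.0324,0.0153,0,1,-0.002,-0.0324,0.0153,0,1,-0.002,-0.0324,0.0153,0,1,-0.002,-0.0324,0.0153,0,1,-0.002,-0.0324,0.0153,0,1,-0.002,-0.0324,0.0153,0,1,-0.002,-0.0324,0.0153,0,1,-0.002,-0.0324,0.0153,0,1,-0.002,-0.0324,0.0153,0,1,-0.002,-0.0324,0.0153,0]'
python3 -m inch '[1,0,0,0,7,1,0,0,0,7,1,0,0,0,7,1,0,0,0,7,1,0,0,0,7,1,0,0,0,7,1,0,0,0,7,1,0,0,0,7,1,0,0,0,7,1,0,0,0,7]'
python3 -m inch '[1,0,0,0,6,1,0,0,0,6,1,0,0,0,5,1,0,0,0,0]'
python3 - <<'E'
from h import *
t=get_image("top");crop(t,270,120,420,270,4,"t13",1.8)
go((0.5958,-0.1908,0.2),-2.2)
w=get_image("wrist");crop(w,0,0,512,384,1.5,"w13",1.2)
E
```

```text
clock: 12.97
ee_pos: [0.5902, -0.1923, 0.2887]
tcp_rot: [2.814, 1.565, 2.725]
force: [1.3, 0.5, 0.5]
finger_gap: 0.0854
clock: 13.8
ee_pos: [0.5898, -0.1905, 0.2885]
tcp_rot: [-2.216, 1.564, 2.75]
force: [-0.3, -0.6, 0.2]
finger_gap: 0.0855
clock: 14.13
ee_pos: [0.59, -0.1905, 0.2887]
tcp_rot: [-1.925, 1.565, 2.749]
force: [-0.2, 1.2, -0.2]
finger_gap: 0.0852
t14.18 tcp [ 0.5901 -0.1905  0.2891] jawdeg -2.01 xax [-0.005  0.002 -1.   ] j [-0.43  0.17  1.56 -0.    1.42 -0.39] F [ 1.  -0.3 -0.4] gap 0.0853
shift mm [89.1  6.1  0.3]
turn deg 0.2 or -179.8
```

View pics/w13.png

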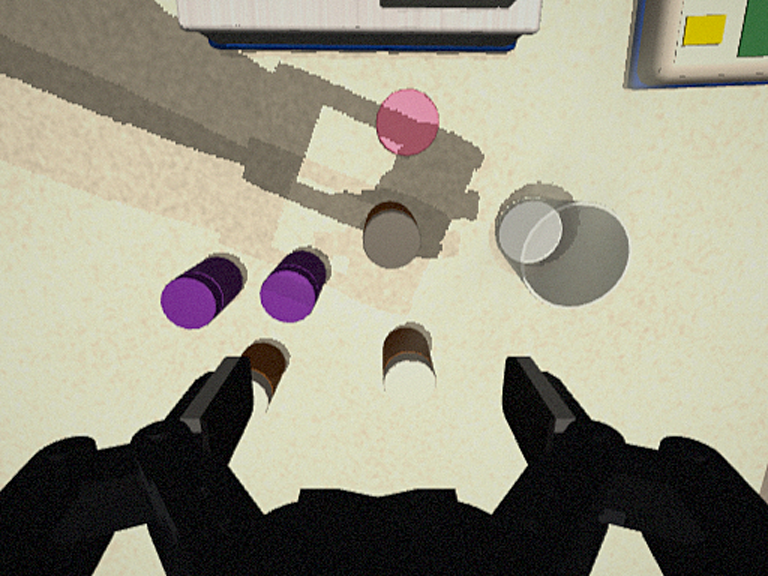

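View pics/t13.png

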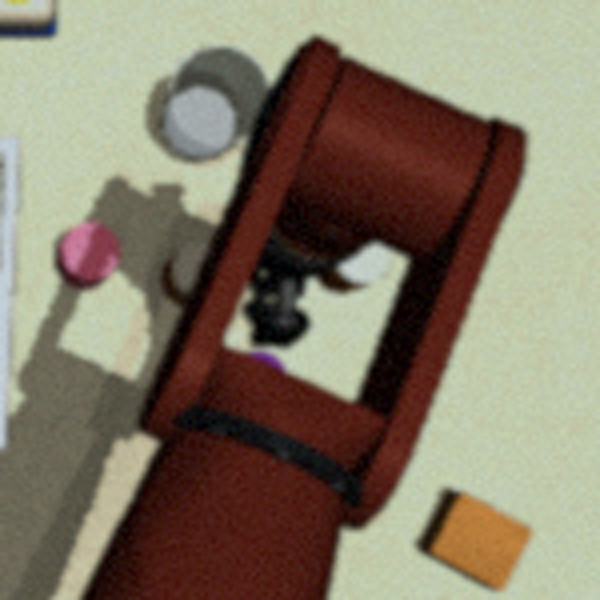

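```bash
python3 - <<'E'
from h import *
w=get_image("wrist")
q=lambda x,y:((x-.25)/1.5,(y-.25)/1.5)
print(onz(w,*q(391,239),.078))
go((0.5958,-0.1908,0.045),-2.2)
E
```

```text
[ 0.59978215 -0.18622092  0.078     ]
t14.28 tcp [ 0.5907 -0.1907  0.2902] jawdeg -1.99 xax [-0.003  0.001 -1.   ] j [-0.43  0.17  1.56 -0.    1.42 -0.39] F [-0.6  0.5  0.8] gap 0.0854
shift mm [245.2   5.9   0.3]
turn deg 0.2 or -179.8
```

```bash
python3 -m inch '[1,0.03,0.0065,0,0,1,0.03,0,0,0,1,0.03,0,0,0,1,0.03,0,0,0,1,0.03,0,0,0,1,0.03,0,0,0,1,0.03,0,0,0,1,0.02,0,0,0,1,0.01,0,0,0,1,0,0,0,0]'
python3 - <<'E'
from h import *
go((0.597,-0.1905,0.045),-2.2)
w=get_image("wrist");crop(w,0,0,512,384,1.5,"w14",1.2)
E
```

```text
clock: 15.12
ee_pos: [0.5953, -0.1899, 0.0485]
tcp_rot: [-1.948, 1.564, 2.729]
force: [-0.9, 0.2, 0.3]
finger_gap: 0.0852
t15.12 tcp [ 0.5953 -0.1899  0.0485] jawdeg -2.04 xax [-0.007  0.003 -1.   ] j [-0.42  0.43  1.72 -0.    1.   -0.39] F [-0.9  0.2  0.3] gap 0.0852
shift mm [3.5 1.7 0.5]
turn deg 0.2 or -179.8
```

View pics/w14.png

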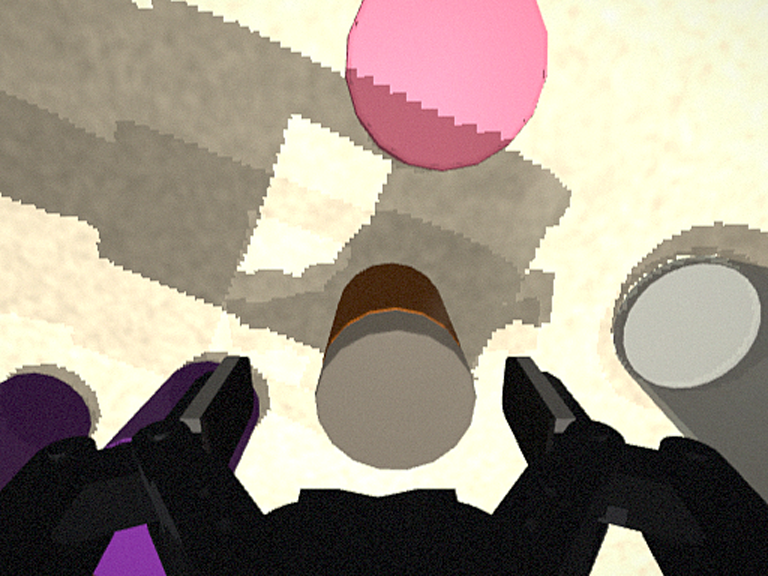

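Jar cap (395,398) lies between the pads (250, 505). Grip and lift.

```bash
python3 -m inch '[1,0.004,0.003,0.0,0,-1,0,0,0,0,-1,0,0,0,0,-1,0,0,0,0,-1,0,0,0,0,-1,0,0,0,0]' 60
python3 -m inch '[-1,-0.02,0,0,0,-1,-0.03,0,0,0,-1,-0.03,0,0,0,-1,-0.03,0,0,0,-1,-0.03,0,0,0,-1,-0.03,0,0,0,-1,-0.03,0,0,0,-1,-0.03,0,0,0,-1,-0.02,0,0,0,-1,0,0,0,0]' 
python3 - <<'E'
from h import *
go((0.6501,0.0546,0.30),-2.2)
w=get_image("wrist");crop(w,0,0,512,384,1.5,"w15",1.2)
E
```

```text
clock: 15.67
ee_pos: [0.6023, -0.1917, 0.0502]
tcp_rot: [1.147, 1.568, -0.46]
force: [-1.9, 0.3, 5.3]
finger_gap: 0.0487
clock: 16.5
ee_pos: [0.6039, -0.1924, 0.3052]
tcp_rot: [1.19, 1.559, -0.418]
force: [0.8, 0.7, 0.2]
finger_gap: 0.0487
t16.50 tcp [ 0.6039 -0.1924  0.3052] jawdeg -2.08 xax [ 0.011 -0.005 -1.   ] j [-0.42  0.18  1.52  0.    1.43 -0.38] F [0.8 0.7 0.2] gap 0.0487
shift mm [   4.5   37.2 -248.5]
turn deg 0.1 or -179.9
```

View pics/w15.png

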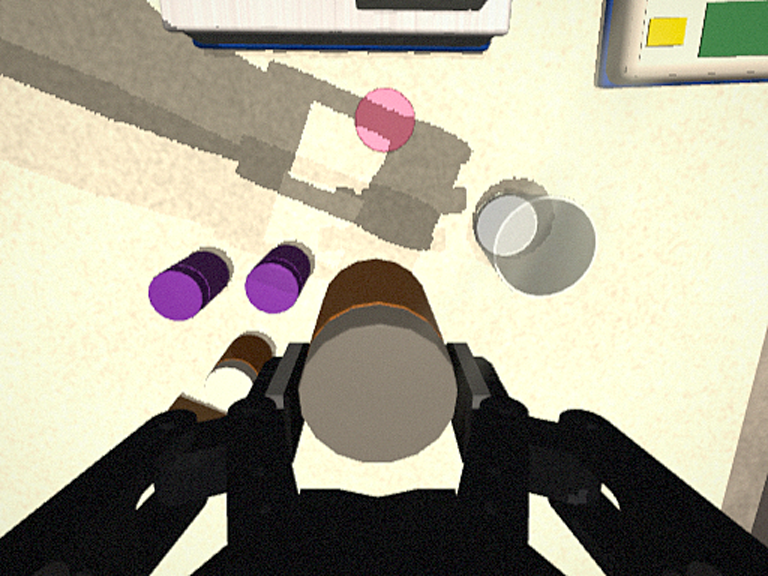

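```bash
python3 -m inch '[-1,0,0.0047,-0.031,0,-1,0,0.0047,-0.031,0,-1,0,0.0047,-0.031,0,-1,0,0.0047,-0.031,0,-1,0,0.0047,-0.031,0,-1,0,0.0047,-0.031,0,-1,0,0.0047,-0.031,0,-1,0,0.0047,-0.031,0,-1,0,0,0,0,-1,0,0,0,0]' 
python3 - <<'E'
from h import *
go((0.6501,0.0546,0.145),-2.2)
t=get_image("top");crop(t,160,130,280,230,6,"t16",1.8);w=get_image("wrist");crop(w,0,0,512,384,1.5,"w16",1.2)
E
```

```text
clock: 17.38
ee_pos: [0.6465, 0.0571, 0.2948]
tcp_rot: [-1.506, 1.566, -3.11]
force: [0.1, -0.7, -0.8]
finger_gap: 0.0483
t17.38 tcp [0.6465 0.0571 0.2948] jawdeg -1.91 xax [-0.005 -0.    -1.   ] j [-0.02  0.23  1.48 -0.    1.44  0.01] F [ 0.1 -0.7 -0.8] gap 0.0483
shift mm [149.8   4.5   2.3]
turn deg 0.3 or -179.7
```

View pics/w16.png

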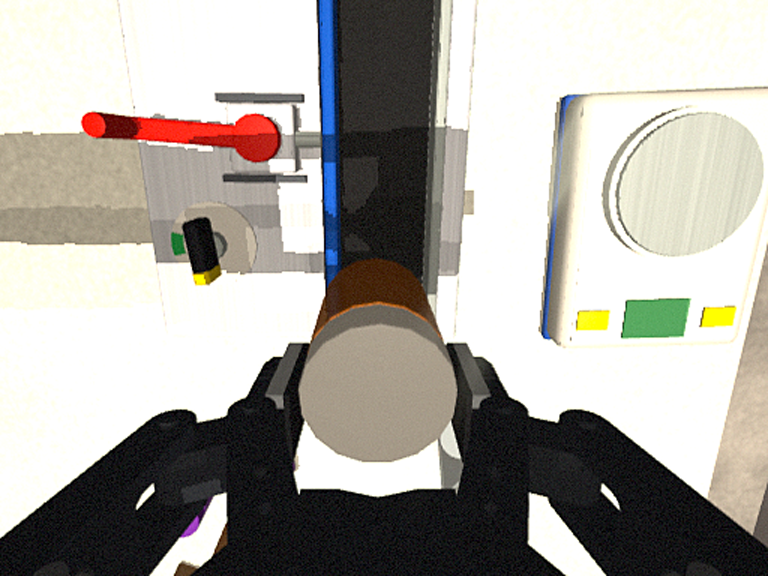

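```bash
python3 -m inch '[-1,0.03,0.0045,0.002,0,-1,0.03,0,0,0,-1,0.03,0,0,0,-1,0.025,0,0,0,-1,0.015,0,0,0,-1,0.007,0,0,0,-1,0,0,0,0,-1,0,0,0,0]' 
python3 - <<'E'
from h import *
go((0.6501,0.0546,0.131),-2.2)
s=get_image("side");crop(s,190,100,330,220,5,"s17",1.2);w=get_image("wrist");crop(w,0,0,512,384,1.5,"w17",1.2)
E
```

```text
clock: 18.15
ee_pos: [0.6524, 0.0521, 0.1614]
tcp_rot: [-0.053, 1.571, -1.662]
force: [0.2, -0.1, -0.6]
finger_gap: 0.0485
t18.15 tcp [0.6524 0.0521 0.1614] jawdeg -2.17 xax [-0. -0. -1.] j [-0.03  0.34  1.6  -0.    1.2   0.01] F [ 0.2 -0.1 -0.6] gap 0.0485
shift mm [30.4 -2.4 -2.4]
turn deg 0.0 or -180.0
```

View pics/s17.png

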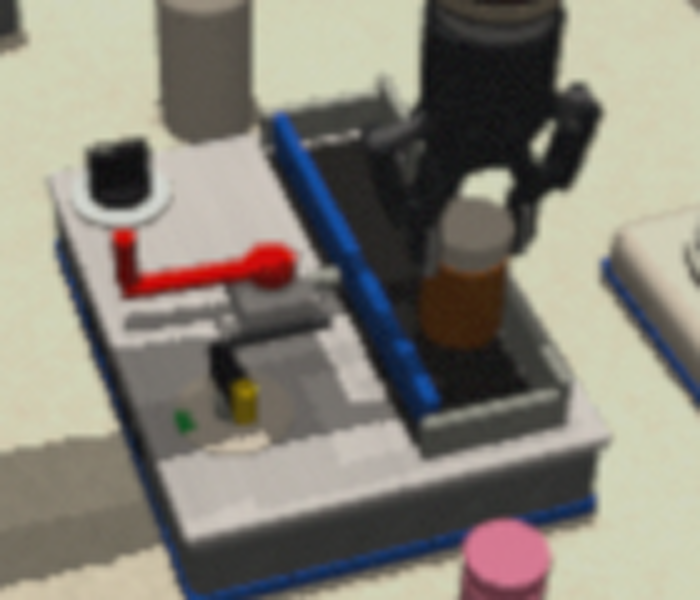

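View pics/w17.png

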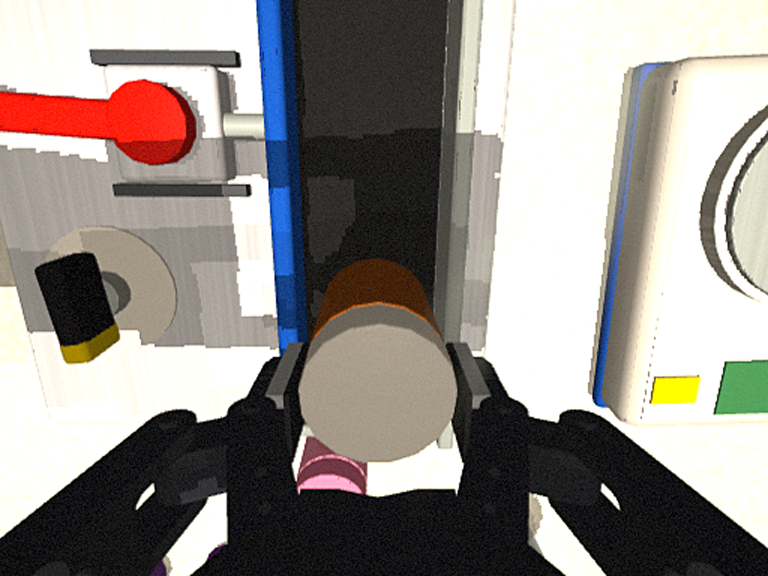

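```bash
python3 -m inch '[-1,0.01,0,0,0,-1,0.008,0,0,0,-1,0.005,0,0,0,-1,0.003,0,0,0,-1,0.002,0,0,0,-1,0,0,0,0,-1,0,0,0,0]' 
python3 - <<'E'
from h import *
st()
E
```

```text
clock: 18.83
ee_pos: [0.6522, 0.0531, 0.1332]
tcp_rot: [-1.402, 1.571, -3.01]
force: [-0.4, -0.3, -1.1]
finger_gap: 0.0482
t18.83 tcp [0.6522 0.0531 0.1332] jawdeg -2.09 xax [-0. -0. -1.] j [-0.03  0.37  1.61 -0.    1.16  0.01] F [-0.4 -0.3 -1.1] gap 0.0482
```

```bash
python3 -m inch '[-1,0.002,0,0,0,-1,0.002,0,0,0,-1,0,0,0,0,-1,0,0,0,0]' 
python3 - <<'E'
from h import *
st()
E
```

```text
clock: 19.17
ee_pos: [0.6529, 0.0531, 0.1303]
tcp_rot: [1.606, 1.569, -0.001]
force: [-0.6, 0.5, 3.1]
finger_gap: 0.0483
t19.17 tcp [0.6529 0.0531 0.1303] jawdeg -2.09 xax [ 0.001 -0.    -1.   ] j [-0.03  0.37  1.61  0.    1.15  0.01] F [-0.6  0.5  3.1] gap 0.0483
```

Contact at 3 N, as expected at z 0.130. Release, lift, and back to the jars.

```bash
python3 -m inch '[0.6,0,0,0,0,1,0,0,0,0,1,0,0,0,0,1,-0.01,0,0,0,1,-0.03,0,0,0,1,-0.04,0,0,0,1,-0.04,0,0,0,1,-0.04,0,0,0,1,-0.01,0,0,0]' 
python3 -m inch '[1,0,0,0.037,0,1,0,0,0.037,0,1,0,0,0.037,0,1,0,0,0.037,0,1,0,0,0.037,0,1,0,0,0.03,0]' 
python3 - <<'E'
from h import *
go((0.6088,-0.3252,0.3),-2.2)
t=get_image("top");crop(t,160,130,420,280,3,"t18",1.6);s=get_image("side");crop(s,190,100,400,340,2.5,"s18",1.2)
E
```

```text
clock: 19.92
ee_pos: [0.6559, 0.0531, 0.3098]
tcp_rot: [1.585, 1.556, -0.022]
force: [1.0, 0.7, 1.4]
finger_gap: 0.0853
clock: 20.42
ee_pos: [0.644, -0.1645, 0.3]
tcp_rot: [0.602, 1.57, -1.006]
force: [1.2, 0.8, 0.2]
finger_gap: 0.0855
t20.42 tcp [ 0.644  -0.1645  0.3   ] jawdeg -2.15 xax [ 0.001 -0.001 -1.   ] j [-0.36  0.26  1.44 -0.    1.45 -0.32] F [1.2 0.8 0.2] gap 0.0855
shift mm [ 1.000e-01 -2.920e+01  1.619e+02]
turn deg 0.0 or -180.0
```

View pics/t18.png

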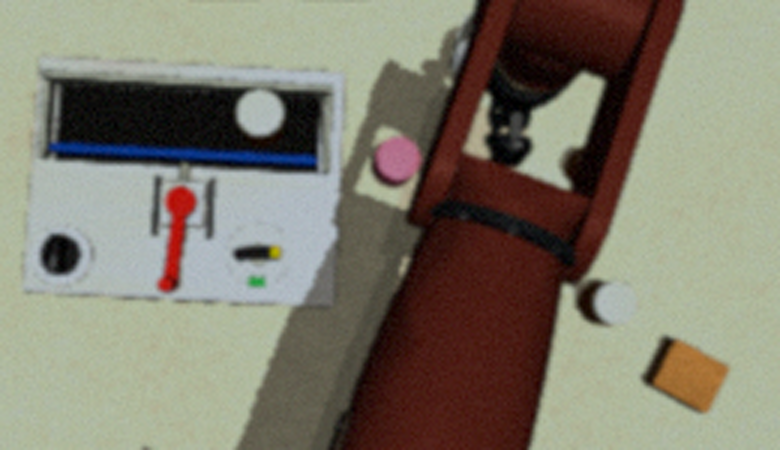

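View pics/s18.png

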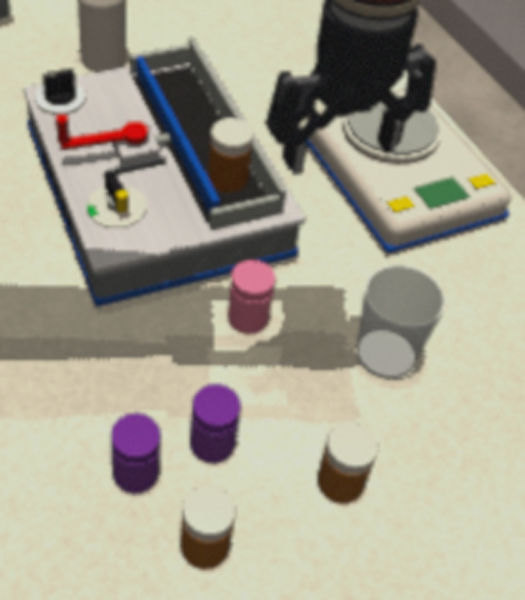

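Jar 1 stands on the mat; the other two jars are unmoved (side crop (347,450), (209,515)). Next, jar 2.

```bash
python3 -m inch '[1,0,-0.006,0.0325,0,1,0,-0.006,0.0325,0,1,0,-0.006,0.0325,0,1,0,-0.006,0.0325,0,1,0,-0.006,0.0325,0,1,0,0,0,0,1,0,0,0,0]' 
python3 - <<'E'
from h import *
w=get_image("wrist");crop(w,0,0,512,384,1.5,"w19",1.2)
h=w["color"];
go((0.6088,-0.3252,0.045),-2.2)
s=get_image("side")
hs=cv2.cvtColor(s["color"],cv2.COLOR_BGR2HSV).astype(int)
m=(hs[...,1]>120)&(hs[...,0]>3)&(hs[...,0]<22)&(hs[...,2]<140)
for c,a,b in blobs(m,40):
    if b[1]>200 : print("side amber",c,a,b,"ground", onz(s,b[0]+b[2]/2,b[1]+b[3],0).round(3))
E
```

```text
clock: 21.1
ee_pos: [0.6081, -0.3241, 0.2994]
tcp_rot: [2.826, 1.57, 1.216]
force: [0.4, 0.6, -0.5]
finger_gap: 0.0855
t21.15 tcp [ 0.6085 -0.3227  0.2995] jawdeg -2.14 xax [ 0.     0.001 -1.   ] j [-0.59  0.31  1.37  0.    1.46 -0.55] F [ 0.   0.9 -1. ] gap 0.0853
shift mm [254.5   0.3   2.7]
turn deg 0.1 or -179.9
side amber [60.6, 257.9] 4243 [0, 212, 106, 86] ground [-0.039 -0.092  0.   ]
side amber [325.7, 292.9] 195 [318, 283, 19, 18] ground [ 0.607 -0.347  0.   ]
side amber [271.0, 319.9] 171 [263, 312, 18, 15] ground [ 0.448 -0.359  0.   ]
side amber [252.7, 380.6] 114 [241, 377, 26, 7] ground [ 0.36  -0.463  0.   ]
```

View pics/w19.png

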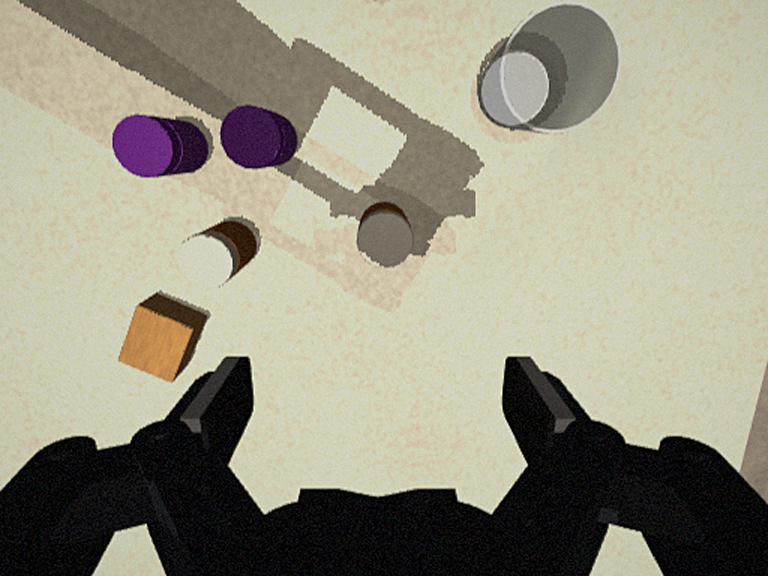

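```bash
python3 -m inch '[1,0.03,0.004,0.001,0,1,0.03,0,0,0,1,0.03,0,0,0,1,0.03,0,0,0,1,0.03,0,0,0,1,0.03,0,0,0,1,0.03,0,0,0,1,0.025,0,0,0,1,0.015,0,0,0,1,0.003,0,0,0]' 
python3 -m inch '[1,0,0,0,0]'
python3 - <<'E'
from h import *
w=get_image("wrist");crop(w,0,0,512,384,1.5,"w20",1.2)
go((0.6088,-0.3252,0.045),-2.2)
E
```

```text
clock: 22.03
ee_pos: [0.6105, -0.3208, 0.0422]
tcp_rot: [-2.172, 1.563, 2.506]
force: [-1.0, 0.3, -1.2]
finger_gap: 0.0853
clock: 22.12
ee_pos: [0.6122, -0.3226, 0.0453]
tcp_rot: [-2.205, 1.568, 2.472]
force: [0.4, 0.0, -1.0]
finger_gap: 0.0853
t22.17 tcp [ 0.6134 -0.3237  0.0472] jawdeg -2.03 xax [ 0.001 -0.001 -1.   ] j [-0.59  0.55  1.54  0.    1.05 -0.55] F [ 1.3 -0.6  0.1] gap 0.0856
shift mm [ 2.2 -4.6  1.6]
turn deg 0.2 or -179.8
```

View pics/w20.png

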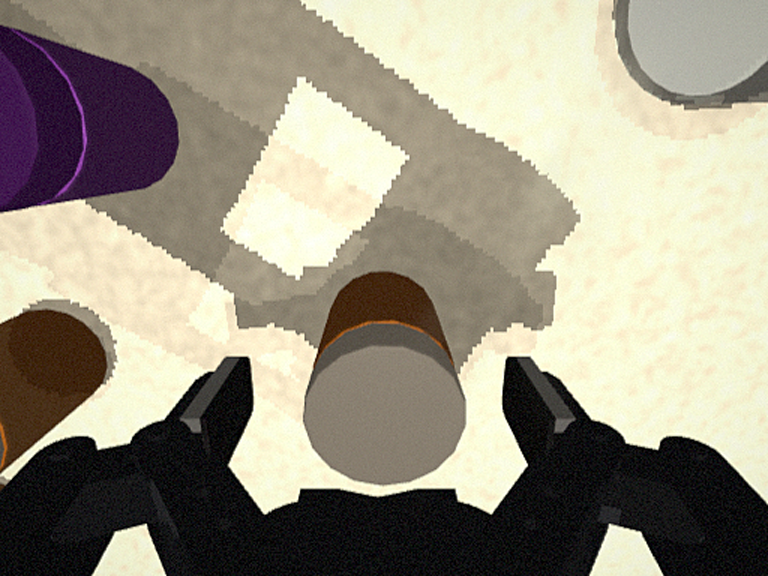

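```bash
python3 -m inch '[1,0.002,0.001,0.004,0,1,0,0,0,0,-1,0,0,0,0,-1,0,0,0,0,-1,0,0,0,0,-1,0,0,0,0,-1,0,0,0,0]' 60
python3 - <<'E'
from h import *
st()
E
python3 -m inch '[-1,-0.02,0,0,0,-1,-0.03,0,0,0,-1,-0.03,0,0,0,-1,-0.03,0,0,0,-1,-0.03,0,0,0,-1,-0.03,0,0,0,-1,-0.03,0,0,0,-1,-0.03,0,0,0,-1,-0.02,0,0,0,-1,0,0,0,0]' 
python3 - <<'E'
from h import *
go((0.6545,0.1346,0.30),-2.2)
w=get_image("wrist");crop(w,0,0,512,384,1.5,"w21",1.2)
E
```

```text
clock: 22.75
ee_pos: [0.6141, -0.3288, 0.0455]
tcp_rot: [1.006, 1.569, -0.602]
force: [0.1, -0.6, 3.7]
finger_gap: 0.0482
t22.75 tcp [ 0.6141 -0.3288  0.0455] jawdeg -2.09 xax [ 0.002 -0.001 -1.   ] j [-0.59  0.55  1.54 -0.    1.05 -0.56] F [ 0.1 -0.6  3.7] gap 0.0482
clock: 23.58
ee_pos: [0.6154, -0.3296, 0.3009]
tcp_rot: [1.013, 1.561, -0.594]
force: [0.2, -0.1, 0.0]
finger_gap: 0.0485
t23.58 tcp [ 0.6154 -0.3296  0.3009] jawdeg -2.09 xax [ 0.008 -0.006 -1.   ] j [-0.59  0.32  1.36 -0.    1.45 -0.56] F [ 0.2 -0.1  0. ] gap 0.0485
shift mm [  -1.5   22.1 -465.4]
turn deg 0.1 or -179.9
```

View pics/w21.png

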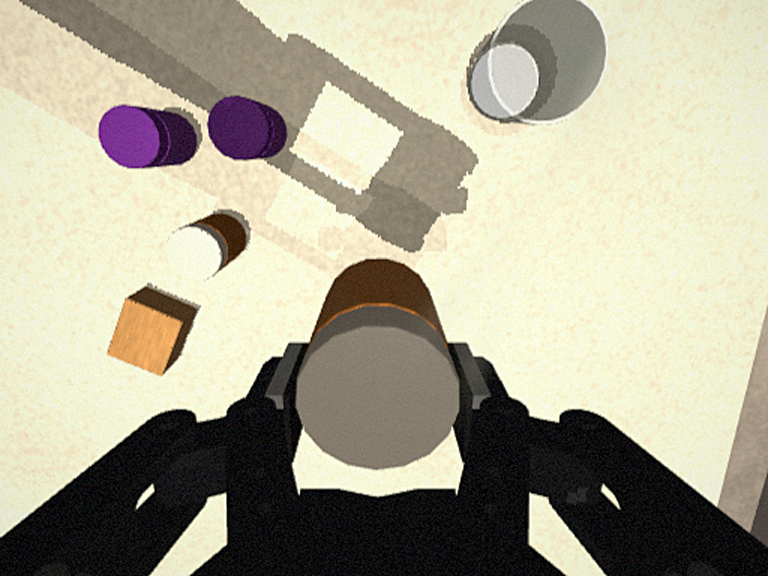

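```bash
python3 -m inch '[-1,0,0.0022,-0.0358,0,-1,0,0.0022,-0.0358,0,-1,0,0.0022,-0.0358,0,-1,0,0.0022,-0.0358,0,-1,0,0.0022,-0.0358,0,-1,0,0.0022,-0.0358,0,-1,0,0.0022,-0.0358,0,-1,0,0.0022,-0.0358,0,-1,0,0.0022,-0.0358,0,-1,0,0.0022,-0.0358,0]' 
python3 -m inch '[-1,0,0,-0.0358,0,-1,0,0,-0.0358,0,-1,0,0,-0.0358,0,-1,0,0,0,0,-1,0,0,0,0,-1,0,0,0,0]' 
python3 - <<'E'
from h import *
go((0.6545,0.1346,0.16),-2.2)
E
```

```text
clock: 24.47
ee_pos: [0.6464, 0.0305, 0.29]
tcp_rot: [-1.587, 1.564, 3.089]
force: [0.2, 0.2, -1.5]
finger_gap: 0.0485
clock: 24.97
ee_pos: [0.6509, 0.1358, 0.291]
tcp_rot: [-1.283, 1.566, -2.889]
force: [0.0, -0.0, -1.0]
finger_gap: 0.0484
t24.97 tcp [0.6509 0.1358 0.291 ] jawdeg -2.05 xax [-0.005 -0.001 -1.   ] j [ 0.1   0.26  1.44 -0.    1.44  0.14] F [ 0. -0. -1.] gap 0.0484
shift mm [131.    4.3   0.9]
turn deg 0.1 or -179.9
```

```bash
python3 -m inch '[-1,0.03,0.002,0,0,-1,0.03,0,0,0,-1,0.03,0,0,0,-1,0.025,0,0,0,-1,0.015,0,0,0,-1,0.005,0,0,0,-1,0,0,0,0,-1,0,0,0,0]' 
python3 - <<'E'
from h import *
go((0.6545,0.1346,0.1265),-2.2)
w=get_image("wrist");crop(w,0,0,512,384,1.5,"w22",1.2)
E
```

```text
clock: 25.63
ee_pos: [0.6546, 0.1349, 0.1595]
tcp_rot: [0.82, 1.571, -0.789]
force: [-0.5, 0.2, -0.8]
finger_gap: 0.0483
t25.63 tcp [0.6546 0.1349 0.1595] jawdeg -2.18 xax [ 0. -0. -1.] j [ 0.1   0.37  1.56 -0.    1.21  0.14] F [-0.5  0.2 -0.8] gap 0.0483
shift mm [33.  -0.1  0.3]
turn deg 0.0 or -180.0
```

View pics/w22.png

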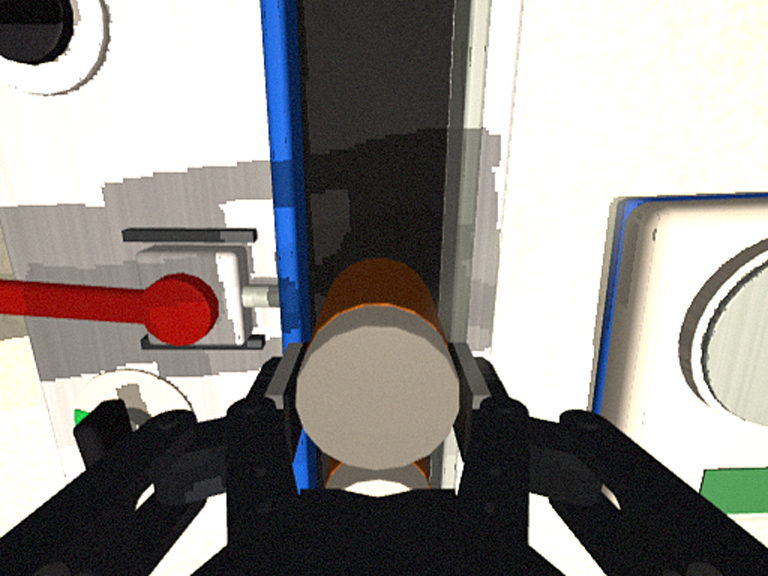

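```bash
python3 -m inch '[-1,0.012,0,0,0,-1,0.01,0,0,0,-1,0.006,0,0,0,-1,0.003,0,0,0,-1,0.002,0,0,0,-1,0,0,0,0,-1,0,0,0,0]' 
python3 - <<'E'
from h import *
st()
E
```

```text
clock: 26.27
ee_pos: [0.6546, 0.1361, 0.1264]
tcp_rot: [1.709, 1.57, 0.102]
force: [0.1, -0.6, -1.2]
finger_gap: 0.0489
t26.27 tcp [0.6546 0.1361 0.1264] jawdeg -2.09 xax [ 0.001  0.    -1.   ] j [0.1  0.41 1.58 0.   1.15 0.14] F [ 0.1 -0.6 -1.2] gap 0.0489
```

```bash
python3 -m inch '[-1,0.002,0,0,0,-1,0,0,0,0,-1,0,0,0,0]' 
python3 - <<'E'
from h import *
st()
E
```

```text
clock: 26.52
ee_pos: [0.6551, 0.1361, 0.1255]
tcp_rot: [1.752, 1.569, 0.144]
force: [0.4, -0.1, 2.8]
finger_gap: 0.0486
t26.52 tcp [0.6551 0.1361 0.1255] jawdeg -2.09 xax [ 0.002  0.    -1.   ] j [0.1  0.41 1.58 0.   1.15 0.14] F [ 0.4 -0.1  2.8] gap 0.0486
```

```bash
python3 -m inch '[0.6,0,0,0,0,1,0,0,0,0,1,0,0,0,0,1,-0.01,0,0,0,1,-0.03,0,0,0,1,-0.04,0,0,0,1,-0.04,0,0,0,1,-0.04,0,0,0,1,-0.015,0,0,0]' 
python3 -m inch '[1,0,-0.0131,0.0342,0,1,0,-0.0131,0.0342,0,1,0,-0.0131,0.0342,0,1,0,-0.0131,0.0342,0,1,0,-0.0131,0.0342,0,1,0,-0.0131,0.0342,0,1,0,-0.0131,0.0342,0,1,0,-0.0131,0.0342,0,1,0,-0.0131,0.0342,0,1,0,-0.0131,0.0342,0]' 
python3 -m inch '[1,0,-0.0131,0.0342,0,1,0,-0.0131,0.0342,0,1,0,-0.0131,0.0342,0,1,0,-0.0131,0.0342,0,1,0,0,0,0,1,0,0,0,0]' 
python3 - <<'E'
from h import *
go((0.4538,-0.3358,0.045),-2.2)
t=get_image("top");crop(t,160,130,420,280,3,"t23",1.6);s=get_image("side");crop(s,190,100,400,340,2.5,"s23",1.2)
w=get_image("wrist");crop(w,0,0,512,384,1.5,"w23",1.2)
E
```

```text
clock: 27.27
ee_pos: [0.6572, 0.1363, 0.3087]
tcp_rot: [1.707, 1.558, 0.1]
force: [2.1, 0.7, 1.1]
finger_gap: 0.0857
clock: 28.1
ee_pos: [0.51, -0.2025, 0.3003]
tcp_rot: [1.101, 1.569, -0.506]
force: [0.4, -0.9, 0.5]
finger_gap: 0.0854
clock: 28.6
ee_pos: [0.4526, -0.3375, 0.2999]
tcp_rot: [1.31, 1.57, -0.301]
force: [0.4, 0.7, -0.6]
finger_gap: 0.0854
t28.60 tcp [ 0.4526 -0.3375  0.2999] jawdeg -2.32 xax [ 0. -0. -1.] j [-0.77  0.04  1.68  0.    1.42 -0.72] F [ 0.4  0.7 -0.6] gap 0.0854
shift mm [254.9   1.   -1.8]
turn deg -0.1 or 179.9
```

View pics/w23.png

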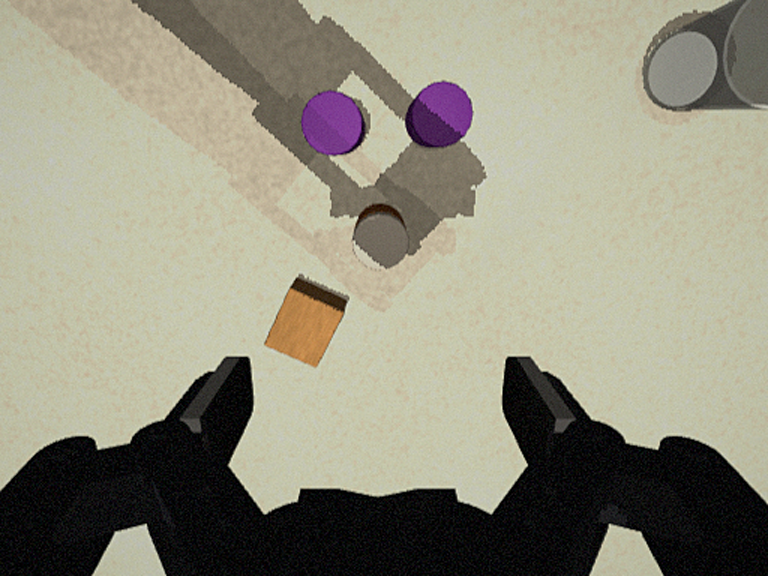

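View pics/s23.png

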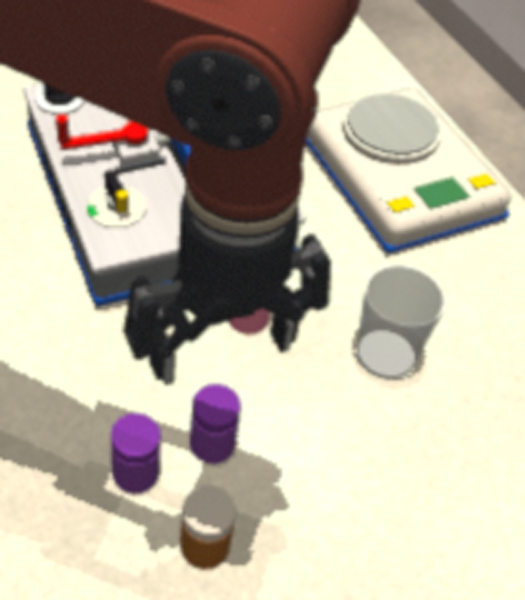

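```bash
python3 -m inch '[1,0.03,0.002,0.002,0,1,0.03,0,0,0,1,0.03,0,0,0,1,0.03,0,0,0,1,0.03,0,0,0,1,0.03,0,0,0,1,0.03,0,0,0,1,0.025,0,0,0,1,0.015,0,0,0,1,0.003,0,0,0]' 
python3 -m inch '[1,0,0,0,0]'
python3 - <<'E'
from h import *
w=get_image("wrist");crop(w,0,0,512,384,1.5,"w24",1.2)
go((0.4538,-0.3358,0.045),-2.2)
E
```

```text
clock: 29.58
ee_pos: [0.4539, -0.3341, 0.0426]
tcp_rot: [-2.328, 1.563, 2.35]
force: [-0.2, -0.0, -0.1]
finger_gap: 0.0853
clock: 29.67
ee_pos: [0.4553, -0.3359, 0.0451]
tcp_rot: [-2.333, 1.568, 2.345]
force: [0.2, 0.2, 1.1]
finger_gap: 0.0856
t29.72 tcp [ 0.4562 -0.3371  0.0466] jawdeg -2.00 xax [ 0.  0. -1.] j [-0.76  0.32  1.87  0.    0.95 -0.73] F [-0.2 -1.   0.2] gap 0.0856
shift mm [ 1.6 -2.4 -1.2]
turn deg 0.2 or -179.8
```

View pics/w24.png

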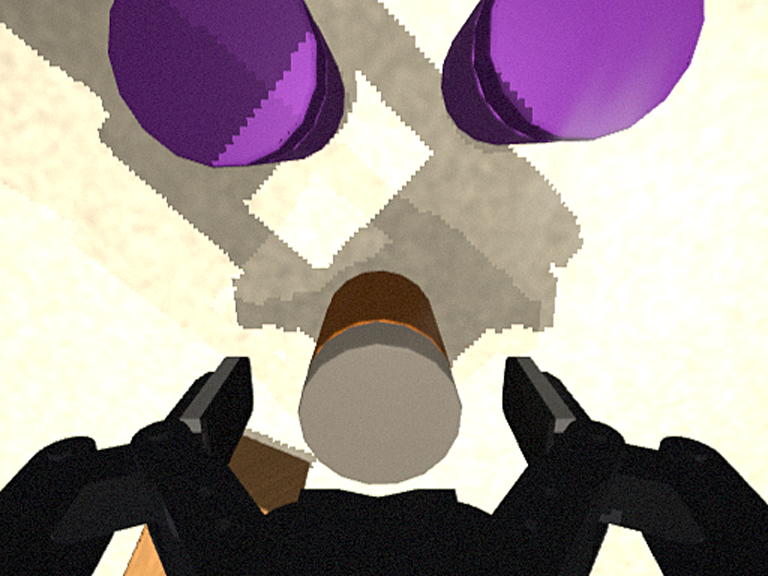

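```bash
python3 -m inch '[1,0.002,0,0.004,0,1,0,0,0,0,-1,0,0,0,0,-1,0,0,0,0,-1,0,0,0,0,-1,0,0,0,0,-1,0,0,0,0]' 60
python3 - <<'E'
from h import *
st()
E
python3 -m inch '[-1,-0.02,0,0,0,-1,-0.03,0,0,0,-1,-0.03,0,0,0,-1,-0.03,0,0,0,-1,-0.03,0,0,0,-1,-0.03,0,0,0,-1,-0.03,0,0,0,-1,-0.03,0,0,0,-1,-0.02,0,0,0,-1,0,0,0,0]' 
python3 - <<'E'
from h import *
go((0.6577,0.2145,0.30),-2.2)
w=get_image("wrist");crop(w,0,0,512,384,1.0,"w25",1.2)
E
```

```text
clock: 30.3
ee_pos: [0.456, -0.3427, 0.0454]
tcp_rot: [0.845, 1.569, -0.763]
force: [-0.1, -0.1, 3.9]
finger_gap: 0.0484
t30.30 tcp [ 0.456  -0.3427  0.0454] jawdeg -2.10 xax [ 0.002 -0.001 -1.   ] j [-0.77  0.33  1.86  0.    0.95 -0.73] F [-0.1 -0.1  3.9] gap 0.0484
clock: 31.13
ee_pos: [0.4572, -0.3438, 0.3003]
tcp_rot: [0.838, 1.561, -0.77]
force: [0.9, -1.0, -0.6]
finger_gap: 0.0488
t31.13 tcp [ 0.4572 -0.3438  0.3003] jawdeg -2.09 xax [ 0.007 -0.007 -1.   ] j [-0.77  0.05  1.67 -0.    1.41 -0.73] F [ 0.9 -1.  -0.6] gap 0.0488
shift mm [  -2.2  179.9 -565.2]
turn deg 0.1 or -179.9
```

View pics/w25.png

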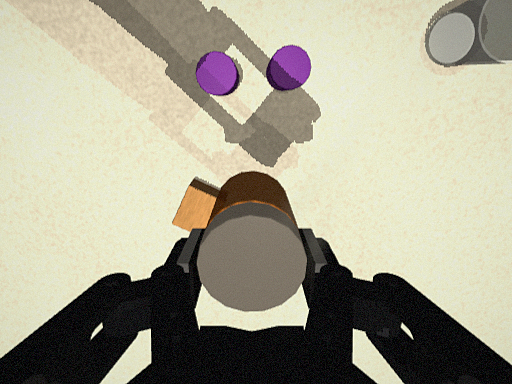

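```bash
python3 -m inch '[-1,0,0.0114,-0.0353,0,-1,0,0.0114,-0.0353,0,-1,0,0.0114,-0.0353,0,-1,0,0.0114,-0.0353,0,-1,0,0.0114,-0.0353,0,-1,0,0.0114,-0.0353,0,-1,0,0.0114,-0.0353,0,-1,0,0.0114,-0.0353,0,-1,0,0.0114,-0.0353,0,-1,0,0.0114,-0.0353,0]' 
python3 -m inch '[-1,0,0.0114,-0.0353,0,-1,0,0.0114,-0.0353,0,-1,0,0.0114,-0.0353,0,-1,0,0.0114,-0.0353,0,-1,0,0.0114,-0.0353,0,-1,0,0.0114,-0.0353,0,-1,0,0,0,0,-1,0,0,0,0,-1,0,0,0,0]' 
python3 - <<'E'
from h import *
go((0.6577,0.2145,0.16),-2.2)
t=get_image("top");crop(t,160,130,420,280,3,"t25",1.6)
w=get_image("wrist");crop(w,0,0,512,384,1.5,"w26",1.2)
E
```

```text
clock: 32.02
ee_pos: [0.5808, 0.0087, 0.2908]
tcp_rot: [-1.618, 1.565, 3.057]
force: [-0.2, -0.4, -0.3]
finger_gap: 0.0488
clock: 32.77
ee_pos: [0.6569, 0.2154, 0.2912]
tcp_rot: [-1.162, 1.566, -2.769]
force: [0.1, -1.1, -0.3]
finger_gap: 0.0486
t32.77 tcp [0.6569 0.2154 0.2912] jawdeg -2.06 xax [-0.005 -0.002 -1.   ] j [ 0.22  0.32  1.37 -0.    1.45  0.25] F [ 0.1 -1.1 -0.3] gap 0.0486
shift mm [131.2   1.4   0.6]
turn deg 0.1 or -179.9
```

View pics/w26.png

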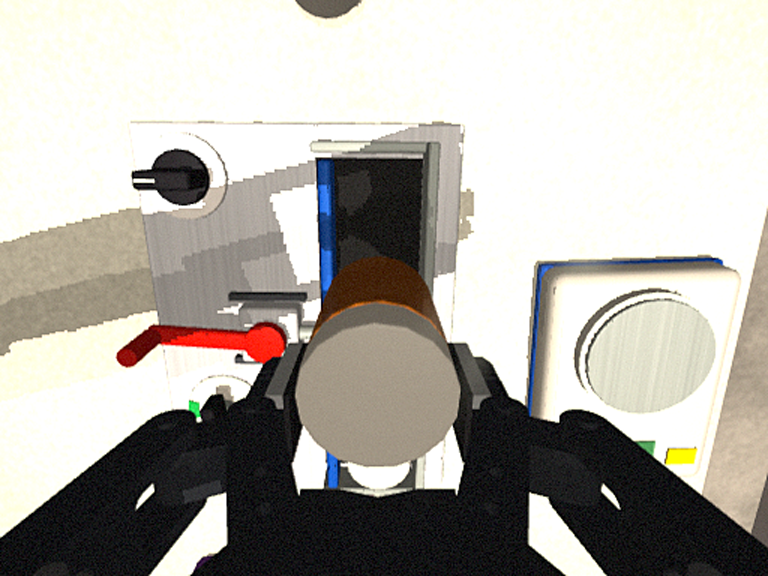

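View pics/t25.png

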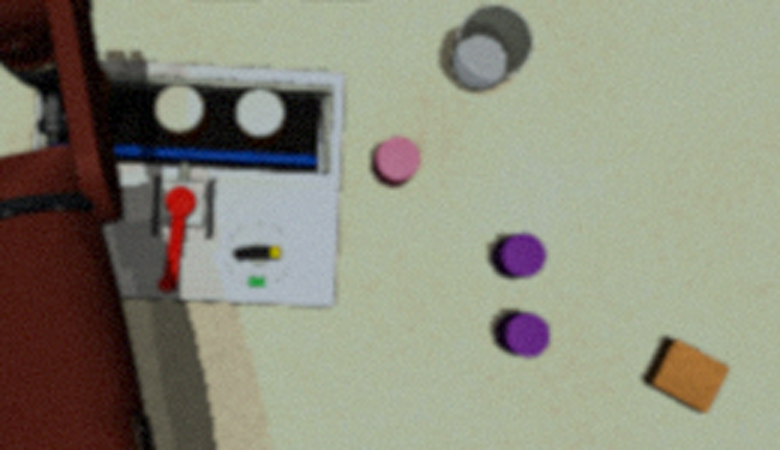

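```bash
python3 -m inch '[-1,0.03,-0.0015,0,0,-1,0.03,0,0,0,-1,0.03,0,0,0,-1,0.025,0,0,0,-1,0.015,0,0,0,-1,0.005,0,0,0,-1,0,0,0,0,-1,0,0,0,0]' 
python3 - <<'E'
from h import *
go((0.6577,0.2145,0.1255),-2.2)
w=get_image("wrist");crop(w,0,0,512,384,1.5,"w27",1.2)
E
```

```text
clock: 33.53
ee_pos: [0.6577, 0.2156, 0.1609]
tcp_rot: [1.812, 1.568, 0.204]
force: [0.1, -0.3, -0.5]
finger_gap: 0.0488
t33.53 tcp [0.6577 0.2156 0.1609] jawdeg -2.14 xax [ 0.002  0.    -1.   ] j [ 0.22  0.41  1.5  -0.    1.23  0.25] F [ 0.1 -0.3 -0.5] gap 0.0488
shift mm [35.4 -0.1  1.1]
turn deg 0.1 or -179.9
```

View pics/w27.png

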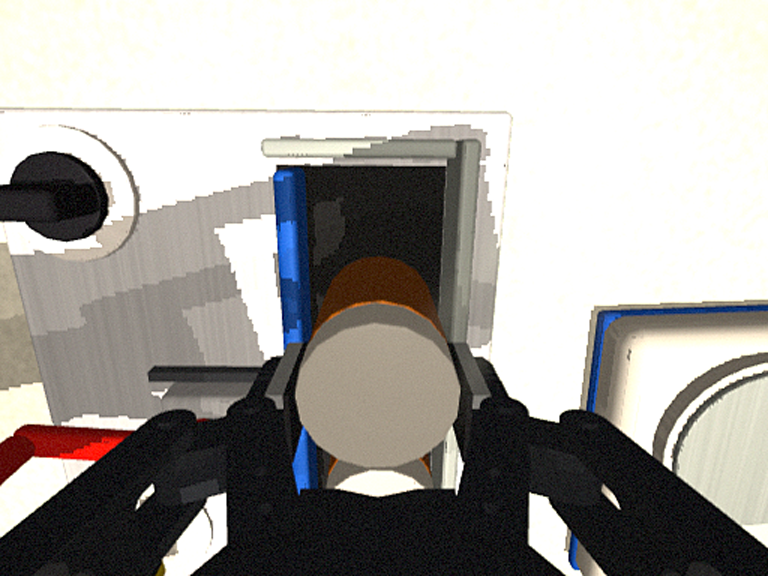

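```bash
python3 -m inch '[-1,0.012,0,0,0,-1,0.01,0,0,0,-1,0.006,0,0,0,-1,0.004,0,0,0,-1,0.003,0,0,0,-1,0.001,0,0,0,-1,0,0,0,0,-1,0,0,0,0]' 
python3 - <<'E'
from h import *
st()
E
```

```text
clock: 34.25
ee_pos: [0.656, 0.2159, 0.1253]
tcp_rot: [-1.263, 1.568, -2.87]
force: [-6.1, -1.7, 8.0]
finger_gap: 0.0486
t34.25 tcp [0.656  0.2159 0.1253] jawdeg -2.08 xax [-0.002 -0.001 -1.   ] j [ 0.22  0.45  1.52 -0.    1.17  0.25] F [-6.1 -1.7  8. ] gap 0.0486
```

```bash
python3 -m inch '[0.6,0,0,0,0,1,0,0,0,0,1,0,0,0,0,1,-0.01,0,0,0,1,-0.03,0,0,0,1,-0.04,0,0,0,1,-0.04,0,0,0,1,-0.04,0,0,0,1,-0.01,0,0,0]' 
python3 -m inch '[1,0,-0.0239,0.0274,0,1,0,-0.0239,0.0274,0,1,0,-0.0239,0.0274,0,1,0,-0.0239,0.0274,0,1,0,-0.0239,0.0274,0,0,0,-0.0239,0.0274,0,0,0,0,0,-5,0,0,0,0,0,0,0,0,0,0]' 
python3 - <<'E'
from h import *
go((0.5065,0.057,0.2),2.8)
t=get_image("top");crop(t,160,130,280,230,6,"t28",1.8)
s=get_image("side");crop(s,190,100,330,220,5,"s28",1.2)
w=get_image("wrist");crop(w,0,0,512,384,1.5,"w28",1.1)
E
```

```text
clock: 35.0
ee_pos: [0.6604, 0.2168, 0.3039]
tcp_rot: [1.823, 1.556, 0.216]
force: [1.8, 0.5, 2.0]
finger_gap: 0.0857
clock: 35.75
ee_pos: [0.5077, 0.0567, 0.2939]
tcp_rot: [1.698, 1.569, 0.175]
force: [0.7, -0.3, -0.3]
finger_gap: 0.0426
t35.75 tcp [0.5077 0.0567 0.2939] jawdeg 2.76 xax [ 0.002  0.    -1.   ] j [-0.03 -0.08  1.81  0.    1.41 -0.07] F [ 0.7 -0.3 -0.3] gap 0.0426
shift mm [93.9 -1.3 -0.3]
turn deg -0.0 or 180.0
```

View pics/w28.png

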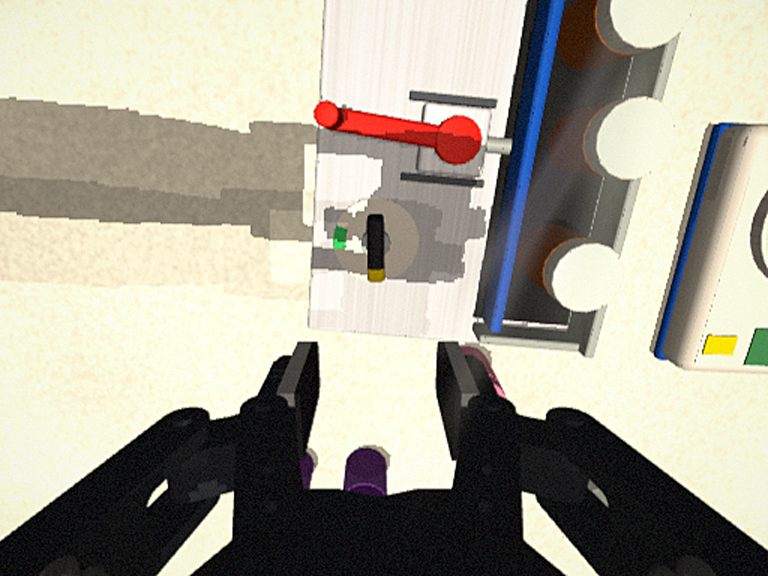

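View pics/t28.png

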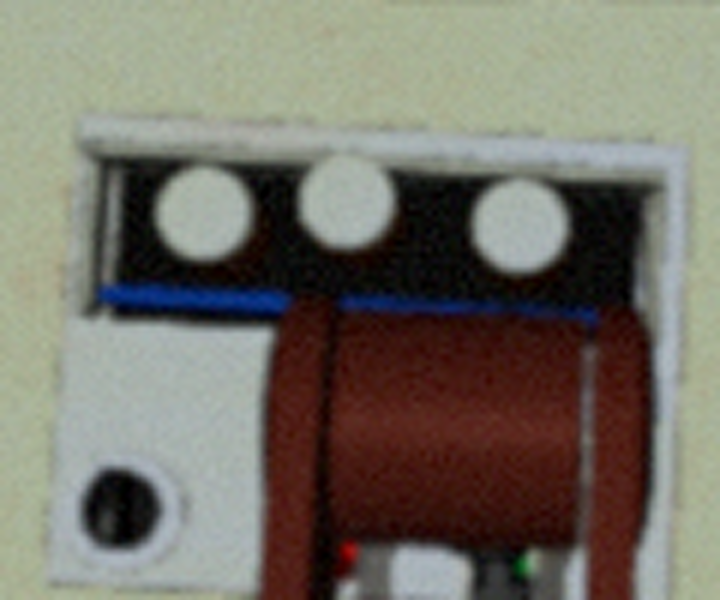

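View pics/s28.png

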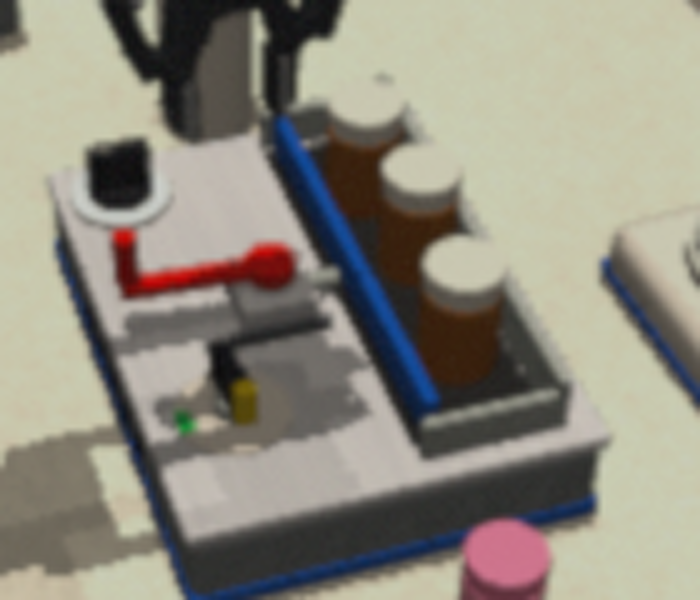

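```bash
python3 - <<'E'
from h import *
t=get_image("top");s=get_image("side")
f=lambda x,y:(160+(x-2.5)/6,130+(y-2.5)/6)
g=lambda x,y:(190+(x-2)/5,100+(y-2)/5)
ex=np.array([np.cos(-.0378),np.sin(-.0378)]);ey=np.array([-ex[1],ex[0]]);M=np.array([.655,.1345])
for im,F,pts in((t,f,((204,214),(346,202),(520,226))),(s,g,((368,102),(421,172),(463,264)))):
    for p in pts:
        P=onz(im,*F(*p),.158);d=P[:2]-M;print(P.round(4),"rel mat",(d@ex).round(4),(d@ey).round(4))
E
```

```text
[0.6541 0.2177 0.158 ] rel mat -0.0041 0.0831
[0.6611 0.1441 0.158 ] rel mat 0.0058 0.0098
[0.6494 0.0533 0.158 ] rel mat -0.0025 -0.0813
[0.657 0.218 0.158] rel mat -0.0012 0.0835
[0.6604 0.1407 0.158 ] rel mat 0.0052 0.0064
[0.6493 0.0535 0.158 ] rel mat -0.0026 -0.0812
```

Three jars stand on the mat. The middle one has shifted about 5 mm rear and 8 mm left but is still upright and inside. Now descend to the nut.

```bash
python3 -m inch '[0,0.03,-0.001,0,0,0,0.03,0,0,0,0,0.03,0,0,0,0,0.03,0,0,0,0,0.03,0,0,0,0,0.02,0,0,0,0,0.015,0,0,0,0,0.005,0,0,0,0,0,0,0,0,0,0,0,0,0]' 
python3 - <<'E'
from h import *
go((0.5065,0.057,0.092),2.8)
w=get_image("wrist");crop(w,0,0,512,384,1.5,"w29",1.1)
E
```

```text
clock: 36.83
ee_pos: [0.5071, 0.0571, 0.1038]
tcp_rot: [1.509, 1.57, -0.011]
force: [0.2, -0.7, -0.3]
finger_gap: 0.0425
t36.83 tcp [0.5071 0.0571 0.1038] jawdeg 2.92 xax [ 0.001 -0.    -1.   ] j [-0.03  0.13  1.98  0.    1.04 -0.08] F [ 0.2 -0.7 -0.3] gap 0.0425
shift mm [11.8 -0.6  0. ]
turn deg 0.1 or -179.9
```

View pics/w29.png

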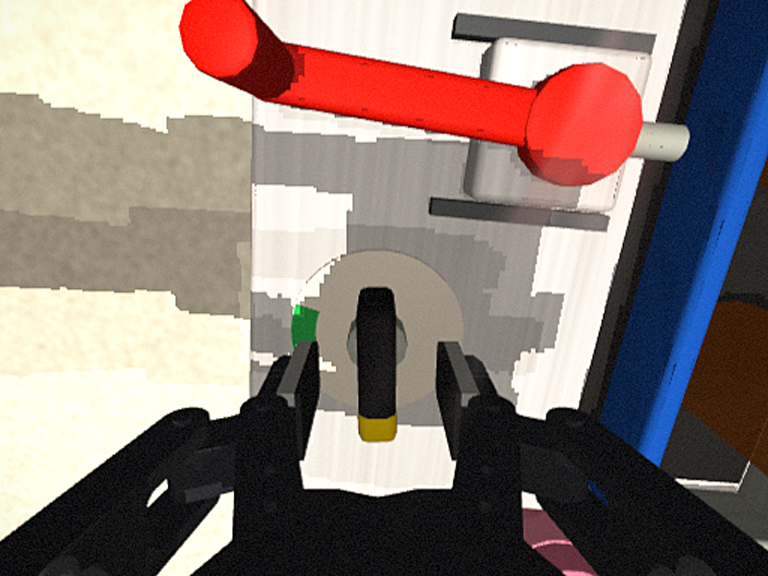

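```bash
python3 -m inch '[0,0.006,0,0,0,0,0.004,0,0,0,0,0,0,0,0,-1,0,0,0,0,-1,0,0,0,0,-1,0,0,0,0,-1,0,0,0,0,-1,0,0,0,0]' 40
python3 - <<'E'
from h import *
st();w=get_image("wrist");crop(w,150,130,362,384,2.2,"w30",1.1)
E
```

```text
clock: 37.55
ee_pos: [0.5069, 0.0568, 0.0945]
tcp_rot: [1.362, 1.57, -0.158]
force: [-1.5, -0.0, 5.7]
finger_gap: 0.0124
t37.55 tcp [0.5069 0.0568 0.0945] jawdeg 2.91 xax [ 0.001 -0.    -1.   ] j [-0.03  0.14  1.99 -0.    1.02 -0.08] F [-1.5 -0.   5.7] gap 0.0124
```

View pics/w30.png

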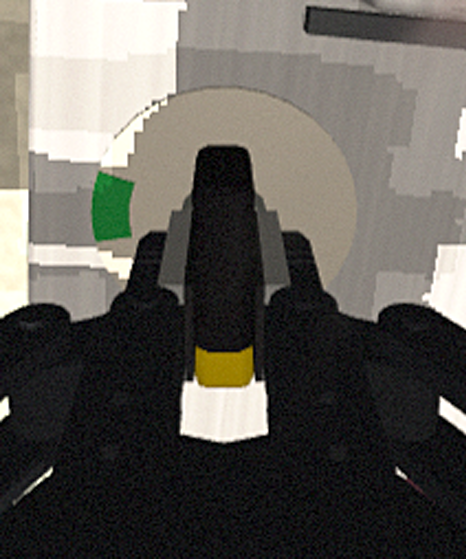

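```bash
python3 -m inch '[-1,0,0,0,5,-1,0,0,0,5,-1,0,0,0,5,-1,0,0,0,5,-1,0,0,0,5,-1,0,0,0,5,-1,0,0,0,5,-1,0,0,0,5,-1,0,0,0,5,-1,0,0,0,5]'
python3 -m inch '[-1,0,0,0,5,-1,0,0,0,5,-1,0,0,0,5,-1,0,0,0,5,-1,0,0,0,5,-1,0,0,0,5,-1,0,0,0,5,-1,0,0,0,4,-1,0,0,0,0]'
python3 - <<'E'
from h import *
st();print(get_obs()["ft_torque"]);w=get_image("wrist");crop(w,100,110,412,384,2,"w31",1.1)
E
```

```text
clock: 38.43
ee_pos: [0.5056, 0.0572, 0.0945]
tcp_rot: [-1.005, 1.568, 2.882]
force: [-5.7, 2.3, 9.5]
finger_gap: 0.0122
clock: 39.18
ee_pos: [0.5052, 0.0581, 0.0945]
tcp_rot: [-0.695, 1.567, 2.512]
force: [-6.2, 3.6, 10.0]
finger_gap: 0.0119
t39.18 tcp [0.5052 0.0581 0.0945] jawdeg -86.26 xax [-0.003  0.002 -1.   ] j [-0.02  0.14  1.99  0.    1.02  1.48] F [-6.2  3.6 10. ] gap 0.0119
[ 0.46054253  0.98078448 -0.02081277]
```

View pics/w31.png

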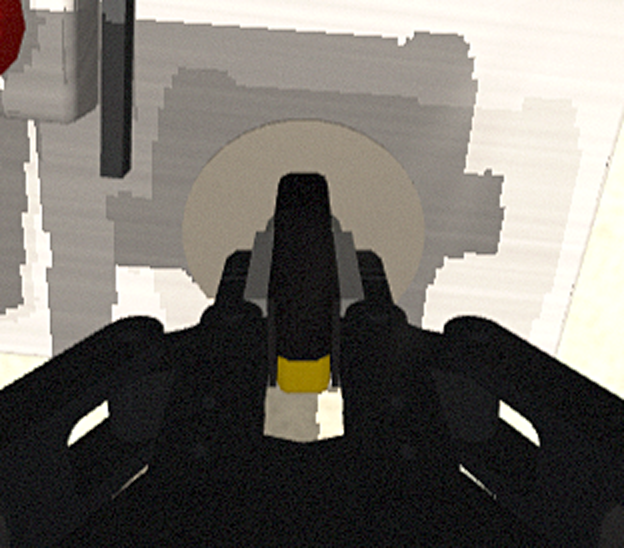

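```bash
python3 -m inch '[-1,0,0,0,4,-1,0,0,0,2,-1,0,0,0,0,-1,0,0,0,0]'
python3 - <<'E'
from h import *
st();print(get_obs()["ft_torque"])
E
python3 -m inch '[0,0,0,0,0,0,0,0,0,0,0,0,0,0,0,0,0,0,0,0,0,-0.03,0,0,0,0,-0.04,0,0,0,0,-0.04,0,0,0,0,-0.04,0,0,0,0,-0.02,0,0,0]'
python3 -m inch '[0,0,0.03,-0.03,0,0,0,0.03,-0.03,0,0,0,0.03,-0.03,0,0,0,0,0,0]'
python3 - <<'E'
from h import *
st();t=get_image("top");crop(t,160,130,280,230,6,"t32",1.8);w=get_image("wrist");crop(w,0,0,512,384,1.5,"w32",1.1)
s=get_image("side");crop(s,190,100,330,220,5,"s32",1.2)
E
```

```text
clock: 39.57
ee_pos: [0.5052, 0.0583, 0.0945]
tcp_rot: [-0.651, 1.566, 2.453]
force: [-6.4, 4.7, 8.6]
finger_gap: 0.0123
t39.57 tcp [0.5052 0.0583 0.0945] jawdeg -92.13 xax [-0.003  0.003 -1.   ] j [-0.02  0.14  1.99  0.    1.02  1.58] F [-6.4  4.7  8.6] gap 0.0123
[ 0.60938041  0.97682263 -0.04174101]
clock: 40.32
ee_pos: [0.5089, 0.0565, 0.2691]
tcp_rot: [3.131, 1.562, -0.047]
force: [1.1, 0.2, 0.1]
finger_gap: 0.0424
clock: 40.65
ee_pos: [0.5954, -0.0403, 0.2626]
tcp_rot: [2.234, 1.566, -0.949]
force: [0.3, 0.0, -0.3]
finger_gap: 0.0428
t40.65 tcp [ 0.5954 -0.0403  0.2626] jawdeg -92.35 xax [ 0.003 -0.004 -1.   ] j [-0.18  0.13  1.65 -0.    1.35  1.43] F [ 0.3  0.  -0.3] gap 0.0428
```

View pics/t32.png

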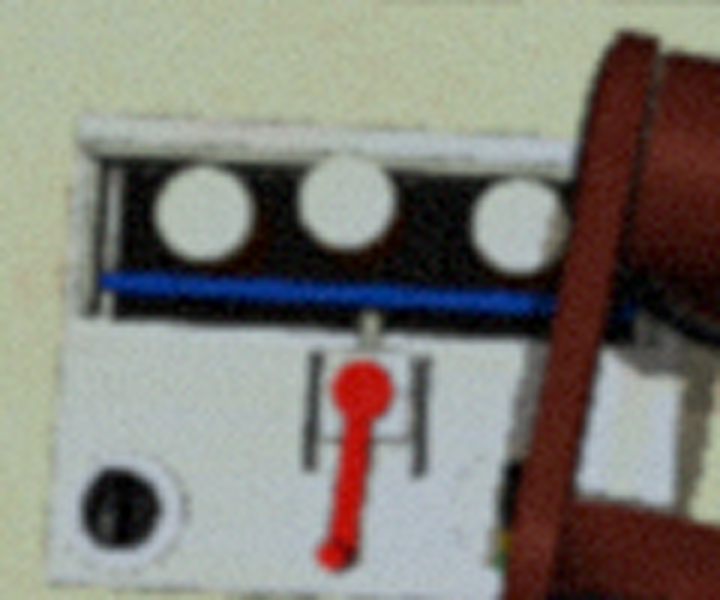

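View pics/w32.png

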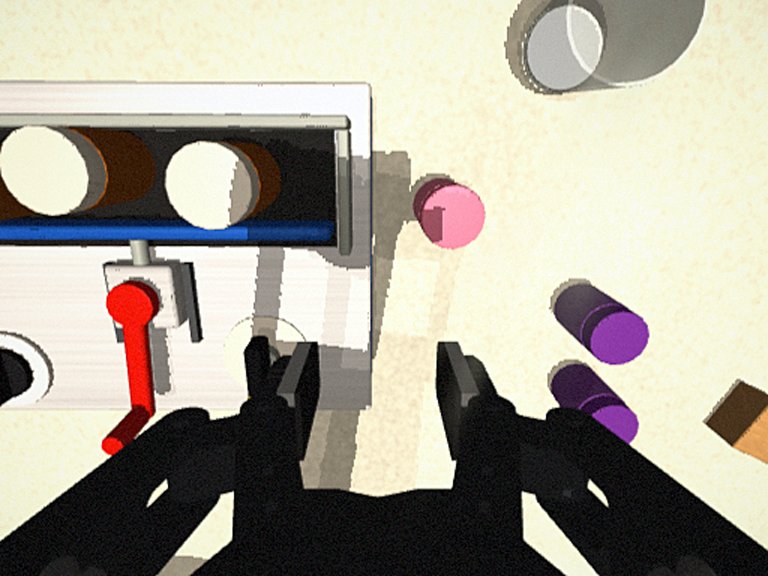

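View pics/s32.png

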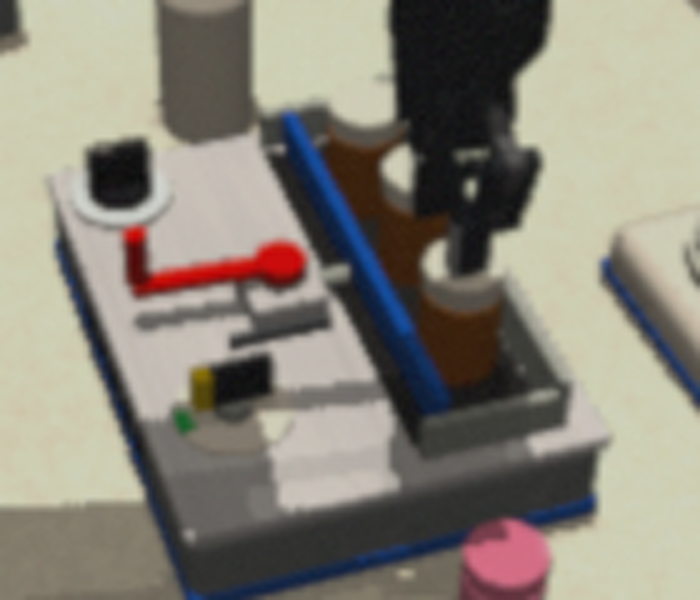

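```bash
python3 -m inch '[0,-0.002,-0.0307,0.0204,0,0,-0.002,-0.0307,0.0204,0,0,-0.002,-0.0307,0.0204,0,0,-0.002,-0.0307,0.0204,0,0,-0.002,-0.0307,0.0204,0,0,-0.002,-0.0307,0.0204,0]'
python3 -m inch '[0,0,0,0,-7,0,0,0,0,-7,0,0,0,0,-7,0,0,0,0,-7,0,0,0,0,-7,0,0,0,0,-7,0,0,0,0,-7,0,0,0,0,-7,0,0,0,0,-7,0,0,0,0,-7]'
python3 -m inch '[0,0,0,0,-7,0,0,0,0,-7,0,0,0,0,-7,0,0,0,0,-7,0,0,0,0,-7,0,0,0,0,-7,0,0,0,0,-7,0,0,0,0,-7,0,0,0,0,-7,0,0,0,0,-7]'
python3 -m inch '[0,0,0,0,-7,0,0,0,0,-7,0,0,0,0,-7,0,0,0,0,-7,0,0,0,0,-7,0,0,0,0,-1,0,0,0,0,0]'
python3 - <<'E'
from h import *
go((.4805,.149,.124),84)
t=get_image("top");crop(t,160,130,280,230,6,"t33",1.8);w=get_image("wrist");crop(w,0,0,512,384,1.5,"w33",1.1)
E
```

```text
clock: 41.3
ee_pos: [0.4732, 0.1559, 0.2753]
tcp_rot: [-1.279, 1.57, 1.827]
force: [-0.5, 0.9, 1.7]
finger_gap: 0.0431
clock: 42.13
ee_pos: [0.4743, 0.1547, 0.2752]
tcp_rot: [-1.807, 1.57, 2.528]
force: [0.2, 0.2, 0.5]
finger_gap: 0.0429
clock: 42.97
ee_pos: [0.4743, 0.1547, 0.2752]
tcp_rot: [-3.046, 1.57, 2.51]
force: [0.2, -0.2, 0.5]
finger_gap: 0.0428
clock: 43.55
ee_pos: [0.4748, 0.1545, 0.2753]
tcp_rot: [2.372, 1.571, 2.265]
force: [-0.3, -0.6, -0.1]
finger_gap: 0.0423
t43.55 tcp [0.4748 0.1545 0.2753] jawdeg 83.86 xax [-0.  0. -1.] j [ 0.17 -0.09  1.85  0.    1.38 -1.29] F [-0.3 -0.6 -0.1] gap 0.0423
shift mm [151.3  -4.8   6.3]
turn deg -0.1 or 179.9
```

View pics/w33.png

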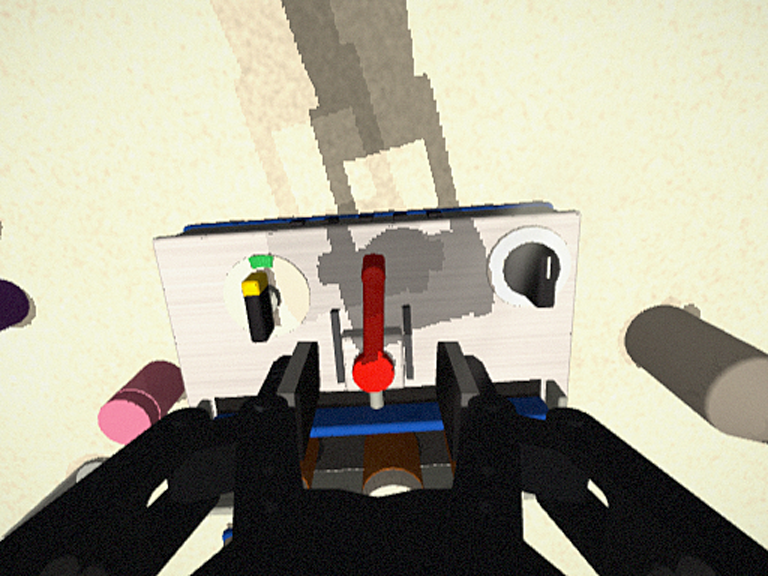

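View pics/t33.png

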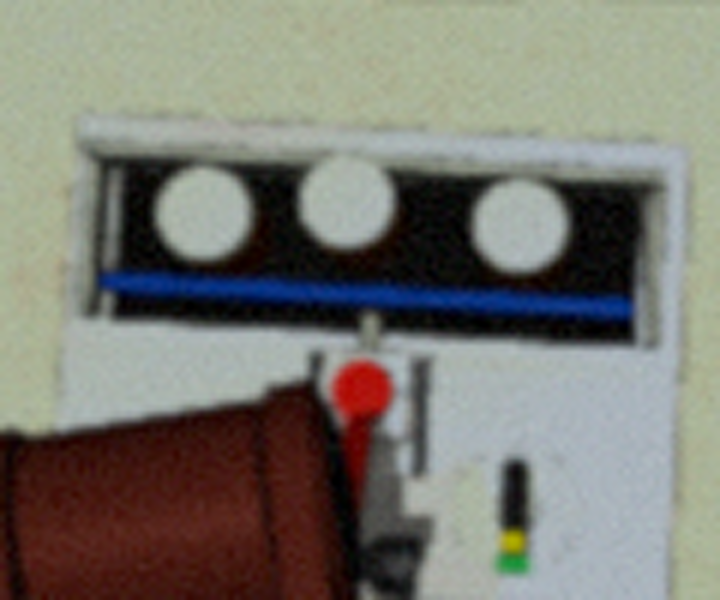

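```bash
python3 - <<'E'
from h import *
t=get_image("top");c=t["color"];hs=cv2.cvtColor(c,cv2.COLOR_BGR2HSV).astype(int)
r=np.zeros(hs.shape[:2],bool);r[200:230,237:255]=1
Y=r&(hs[...,0]>20)&(hs[...,0]<34)&(hs[...,1]>150);G=r&(hs[...,0]>45)&(hs[...,0]<80)&(hs[...,1]>90)&(hs[...,2]>40);K=r&(hs[...,2]<28)
for n,m in(("Y",Y),("G",G),("K",K)): print(n,blobs(m,3))
y=np.argwhere(Y).mean(0)[::-1];g=np.argwhere(G).mean(0)[::-1];k=np.argwhere(K).mean(0)[::-1]
Yw=onz(t,*y,.12);Gw=onz(t,*g,.081);Kw=onz(t,*k,.12)
print(Yw,Gw,Kw)
a=lambda d:np.degrees(np.arctan2(d[1],d[0]))
print("bar dir shaker",a(Yw-Kw)+2.17)
# bar axis from pca of K+Y
pts=np.argwhere(K|Y)[:,::-1].astype(np.float32);v=cv2.fitLine(pts,cv2.DIST_L2,0,.01,.01).ravel();print(v)
A=onz(t,*(v[2:]+10*v[:2]),.12);B=onz(t,*(v[2:]-10*v[:2]),.12);print("line",a(A-B)+2.17,a(B-A)+2.17)
for cx,cy in((.5065,.057),(.5057,.0582),(.5052,.0583)):print("green dir",a(Gw[:2]-np.array([cx,cy]))+2.17)
w=get_image("wrist");cv2.imwrite("pics/w34.png",cv2.resize(w["color"][150:240,130:220],None,fx=7,fy=7,interpolation=cv2.INTER_CUBIC))
E
```

```text
Y [([245.0, 219.5], 12, [244, 218, 3, 4])]
G [([245.0, 223.0], 15, [243, 222, 5, 3])]
K [([245.2, 212.8], 25, [244, 208, 3, 10])]
[0.48739184 0.05668095 0.12      ] [0.4771958  0.05800141 0.081     ] [0.50877286 0.0562996  0.12      ]
bar dir shaker 181.14820050375843
[ 3.6668498e-02 -9.9932748e-01  2.4513513e+02  2.1497298e+02]
line 0.7567515708810502 180.75675157088105
green dir 180.21279069750207
green dir -177.43083126752646
green dir -177.21912378409945
```

View pics/w34.png

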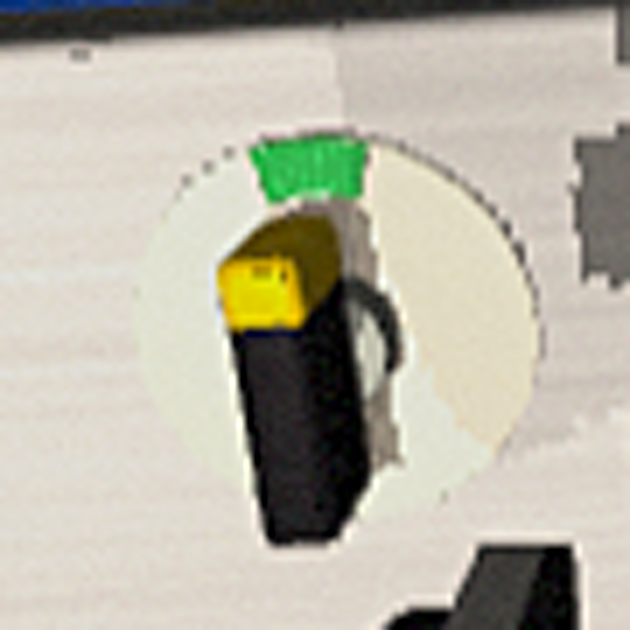

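```bash
python3 - <<'E'
from h import *
w=get_image("wrist");q=lambda x,y:(130+(x-3)/7,150+(y-3)/7)
rim=[(138,290),(543,310),(370,135),(490,205),(170,195),(525,265),(490,450),(440,500),(185,430)]
P=np.array([onz(w,*q(*p),.081)[:2] for p in rim])
A=np.c_[2*P,np.ones(len(P))];x=np.linalg.lstsq(A,(P**2).sum(1),rcond=None)[0];r=np.sqrt(x[2]+x[:2]@x[:2]);print("dial c",x[:2],"r",r,np.abs(np.linalg.norm(P-x[:2],axis=1)-r).round(4))
a=lambda d:np.degrees(np.arctan2(d[1],d[0]))%360
G=[onz(w,*q(*p),.081)[:2] for p in((250,150),(370,140),(270,202),(362,195))]
print("green edges",[round(a(g-x[:2]),1) for g in G],"fr0nt edge dir",a((onz(w,155/1.5,238/1.5,.08)-onz(w,578/1.5,213/1.5,.08)))-270)
L=[onz(w,*q(*p),.12)[:2] for p in((218,270),(266,545),(290,262),(325,545))]
print("bar dir",a(L[0]-L[1]),a(L[2]-L[3]))
E
```

```text
dial c [0.50461519 0.06062023] r 0.03587161422038967 [0.0003 0.0006 0.0002 0.0001 0.0008 0.0005 0.0011 0.0012 0.0006]
green edges [np.float64(195.7), np.float64(160.7), np.float64(198.0), np.float64(160.3)] fr0nt edge dir -2.7894469032264624
bar dir 178.00852468748096 175.84899223209274
```

Yellow end direction (177–179°) matches the green band middle (~178.5°). Now close the lever.

```bash
python3 - <<'E'
from h import *
t=get_image("top");s=get_image("side")
print("hinge",onz(t,160+(362-2.5)/6,130+(390-2.5)/6,.117))
w=get_image("wrist")
print("post base-ish wrist", onz(w,373/1.5,262/1.5,.155))
crop(s,190,100,330,220,5,"s34",1.2)
E
python3 -m inch '[0,0.03,-0.003,0.005,0,0,0.03,0,0,0,0,0.02,0,0,0,0,0,0,0,0,0,0,0,0,0]'
python3 - <<'E'
from h import *
go((.4805,.149,.124),84)
w=get_image("wrist");crop(w,0,0,512,384,1.5,"w35",1.1)
E
```

```text
hinge [0.56686044 0.13830825 0.117     ]
post base-ish wrist [0.46777258 0.1534494  0.155     ]
clock: 44.37
ee_pos: [0.4796, 0.1501, 0.1942]
tcp_rot: [-2.869, 1.567, -2.976]
force: [0.3, 0.8, 1.2]
finger_gap: 0.0427
t44.37 tcp [0.4796 0.1501 0.1942] jawdeg 83.88 xax [-0.003 -0.001 -1.   ] j [ 0.16 -0.01  1.93 -0.    1.22 -1.3 ] F [0.3 0.8 1.2] gap 0.0427
shift mm [70.2 -0.9  1.2]
turn deg -0.1 or 179.9
```

View pics/w35.png

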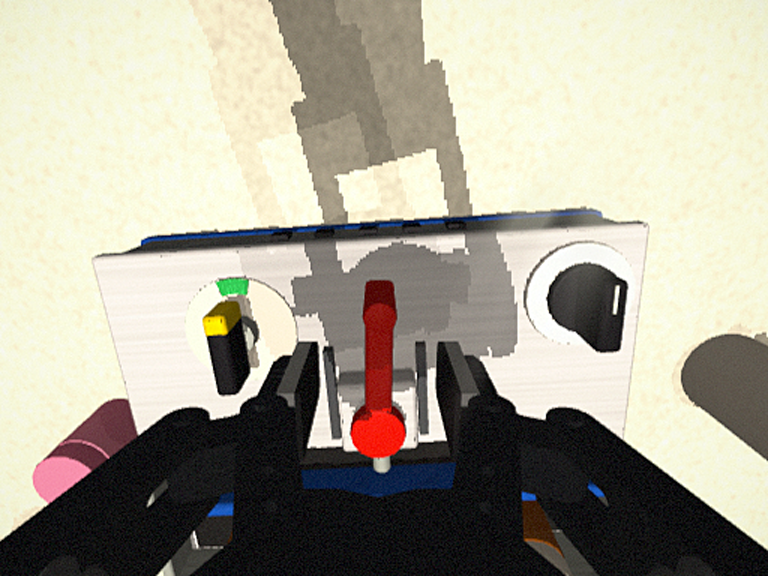

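```bash
python3 -m inch '[0,0.03,0,0,0,0,0.025,0,0,0,0,0.01,0,0,0,0,0.004,0,0,0,0,0,0,0,0,0,0,0,0,0]'
python3 - <<'E'
from h import *
go((.4805,.149,.124),84)
w=get_image("wrist");crop(w,0,0,512,384,1.5,"w36",1.1)
E
```

```text
clock: 44.92
ee_pos: [0.4821, 0.1506, 0.1281]
tcp_rot: [0.269, 1.568, 0.163]
force: [0.1, 0.8, 0.2]
finger_gap: 0.0425
t44.92 tcp [0.4821 0.1506 0.1281] jawdeg 83.91 xax [ 0.003  0.    -1.   ] j [ 0.16  0.08  1.98 -0.    1.08 -1.3 ] F [0.1 0.8 0.2] gap 0.0425
shift mm [ 4.1 -1.7 -1.4]
turn deg -0.1 or 179.9
```

View pics/w36.png

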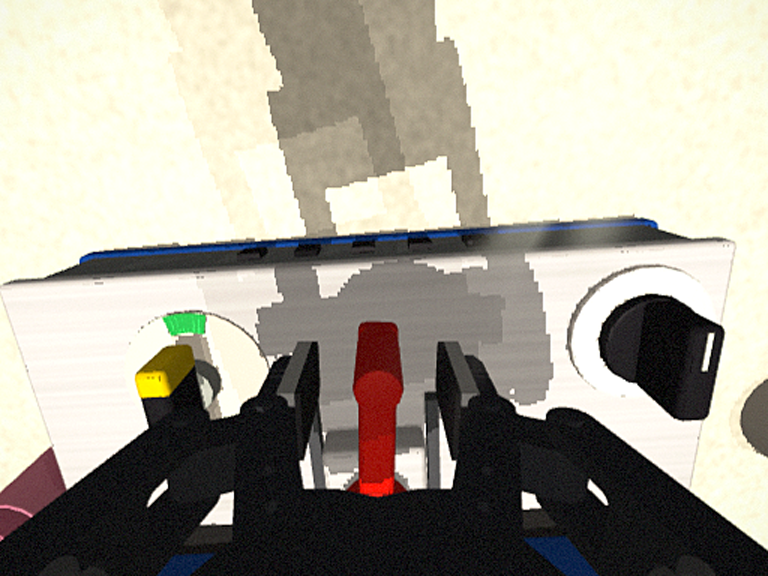

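```bash
python3 -m inch '[0,0.003,-0.001,0,0,-1,0,0,0,0,-1,0,0,0,0,-1,0,0,0,0,-1,0,0,0,0,-1,0,0,0,0]' 60
python3 - <<'E'
from h import *
st()
E
python3 -m inch '[-1,0,0.00784,0.0003,5,-1,0,0.00784,0.0003,5,-1,0,0.00784,0.0003,5,-1,0,0.00784,0.0003,5,-1,0,0.00784,0.0003,5,-1,0,0.00784,0.0003,5]'
python3 - <<'E'
from h import *
st()
E
```

```text
clock: 45.47
ee_pos: [0.4809, 0.1504, 0.1241]
tcp_rot: [1.245, 1.568, 1.138]
force: [-0.7, 5.2, 3.6]
finger_gap: 0.0141
t45.47 tcp [0.4809 0.1504 0.1241] jawdeg 83.88 xax [ 0.001  0.002 -1.   ] j [ 0.16  0.08  1.98  0.    1.07 -1.3 ] F [-0.7  5.2  3.6] gap 0.0141
clock: 45.97
ee_pos: [0.4971, 0.1924, 0.124]
tcp_rot: [-1.04, 1.569, -1.673]
force: [-1.7, -2.2, 4.8]
finger_gap: 0.0145
t45.97 tcp [0.4971 0.1924 0.124 ] jawdeg 53.73 xax [-0.    -0.002 -1.   ] j [ 0.24  0.14  1.92 -0.    1.08 -0.7 ] F [-1.7 -2.2  4.8] gap 0.0145
```

```bash
python3 -m inch '[-1,0,0.00784,0.0003,5,-1,0,0.00784,0.0003,5,-1,0,0.00784,0.0003,5,-1,0,0.00784,0.0003,5,-1,0,0.00784,0.0003,5,-1,0,0.00784,0.0003,5]'
python3 - <<'E'
from h import *
st()
E
python3 -m inch '[-1,0,0.00784,0.0003,5,-1,0,0.00784,0.0003,5,-1,0,0.00784,0.0003,5,-1,0,0.00784,0.0003,5,-1,0,0.00784,0.0003,5,-1,0,0.004,0,2,-1,0,0,0,0,-1,0,0,0,0]'
python3 - <<'E'
from h import *
st();t=get_image("top");crop(t,160,130,280,230,6,"t37",1.8)
s=get_image("side");crop(s,190,100,330,220,5,"s37",1.2)
E
```

```text
clock: 46.47
ee_pos: [0.5332, 0.2213, 0.1239]
tcp_rot: [-0.665, 1.568, -1.822]
force: [-1.7, -1.7, 5.0]
finger_gap: 0.0144
t46.47 tcp [0.5332 0.2213 0.1239] jawdeg 23.71 xax [-0.001 -0.003 -1.   ] j [ 0.27  0.23  1.81 -0.    1.1  -0.14] F [-1.7 -1.7  5. ] gap 0.0144
clock: 47.13
ee_pos: [0.5725, 0.2285, 0.1236]
tcp_rot: [-1.017, 1.562, -2.641]
force: [-9.1, -2.0, 9.4]
finger_gap: 0.0141
t47.13 tcp [0.5725 0.2285 0.1236] jawdeg -3.04 xax [-0.008 -0.004 -1.   ] j [ 0.27  0.31  1.71 -0.    1.13  0.32] F [-9.1 -2.   9.4] gap 0.0141
```

View pics/s37.png

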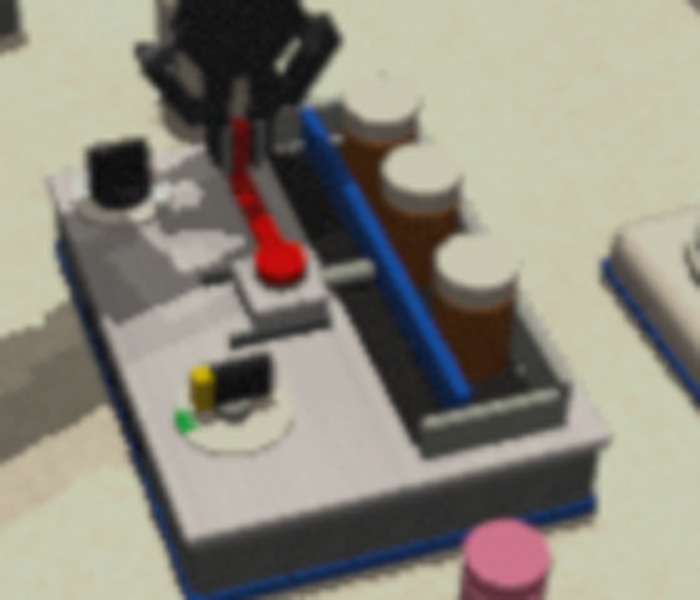

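```bash
python3 -m inch '[-1,0,0.004,0,0,-1,0,0.003,0.0,0,-1,0,0,0,0,-1,0,0,0,0]'
python3 - <<'E'
from h import *
o,R=st();d=o["ee_pos"]-np.array([.5672,.139,0]);print(np.degrees(np.arctan2(-d[0],d[1]))+2.17)
E
```

```text
clock: 47.57
ee_pos: [0.5741, 0.2286, 0.1232]
tcp_rot: [-1.282, 1.55, -2.905]
force: [-20.5, -2.6, 16.9]
finger_gap: 0.0146
t47.57 tcp [0.5741 0.2286 0.1232] jawdeg -3.01 xax [-0.02  -0.005 -1.   ] j [0.27 0.32 1.7  0.   1.14 0.32] F [-20.5  -2.6  16.9] gap 0.0146
-2.20270162653635
```

```bash
python3 -m inch '[-1,0,-0.006,0,0,0,0,0,0,0,0,0,0,0,0,0,0,0,0,0,0,0,0,0,0,0,-0.03,0,0,0,0,-0.04,0,0,0,0,-0.04,0,0,0,0,-0.04,0,0,0,0,-0.02,0,0,0]'
python3 -m inch '[0,0,-0.03,0,0,0,0,-0.03,0,0,0,0,-0.03,0,0,0,0,-0.03,0,0,0,0,-0.03,0,0,0,0,0,0,0]'
python3 - <<'E'
from h import *
st();t=get_image("top");crop(t,160,130,280,230,6,"t38",1.8);crop(t,100,120,420,290,2.4,"t39",1.6)
s=get_image("side");crop(s,190,100,330,220,5,"s38",1.2);w=get_image("wrist");crop(w,0,0,512,384,1.5,"w38",1.1)
E
```

```text
clock: 48.4
ee_pos: [0.5788, 0.2304, 0.2998]
tcp_rot: [1.848, 1.562, 0.223]
force: [0.4, 0.0, 0.2]
finger_gap: 0.0429
clock: 48.9
ee_pos: [0.4219, 0.2382, 0.2924]
tcp_rot: [-1.396, 1.567, -3.018]
force: [0.4, 0.8, -0.5]
finger_gap: 0.0425
t48.90 tcp [0.4219 0.2382 0.2924] jawdeg -2.98 xax [-0.004 -0.    -1.   ] j [ 0.37 -0.13  1.86  0.    1.42  0.42] F [ 0.4  0.8 -0.5] gap 0.0425
```

View pics/t38.png

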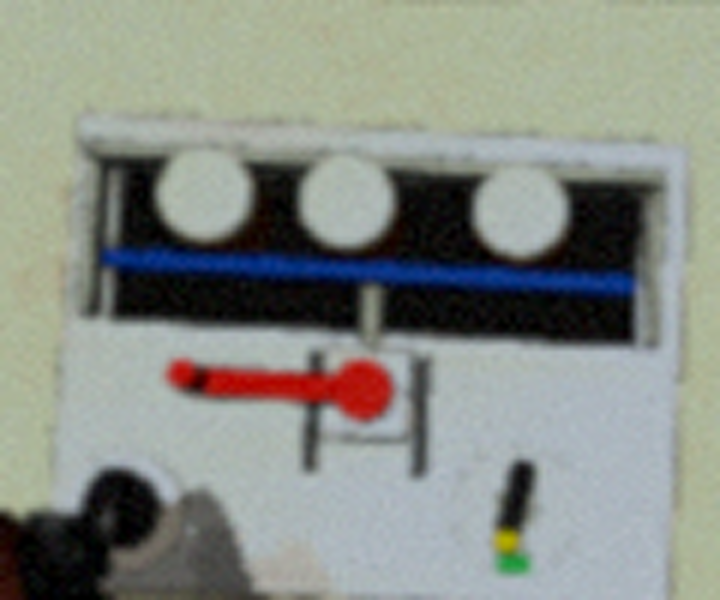

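View pics/s38.png

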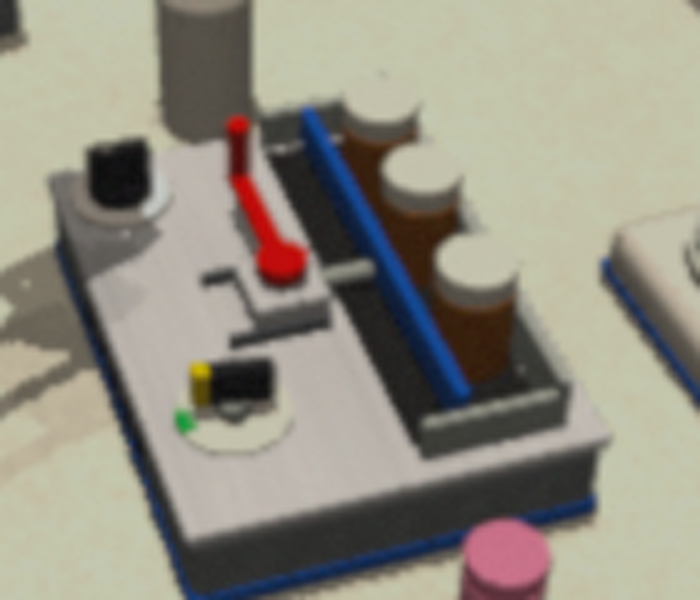

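View pics/w38.png

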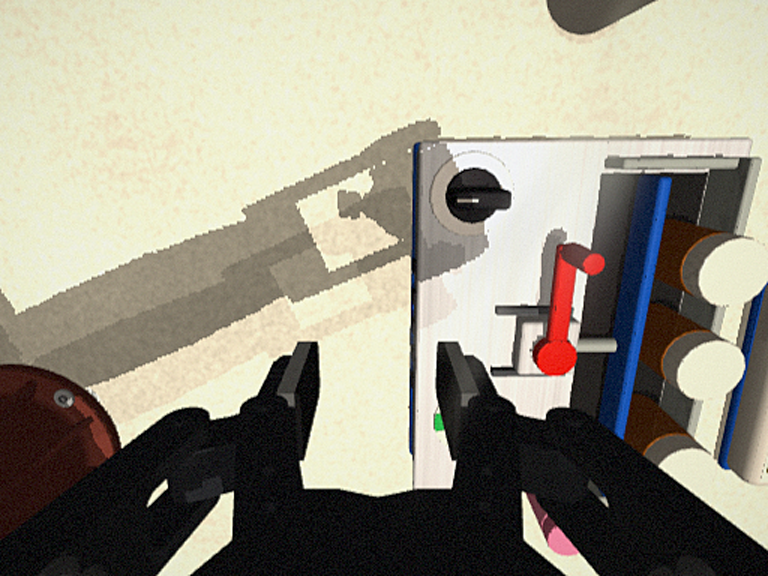

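View pics/t39.png

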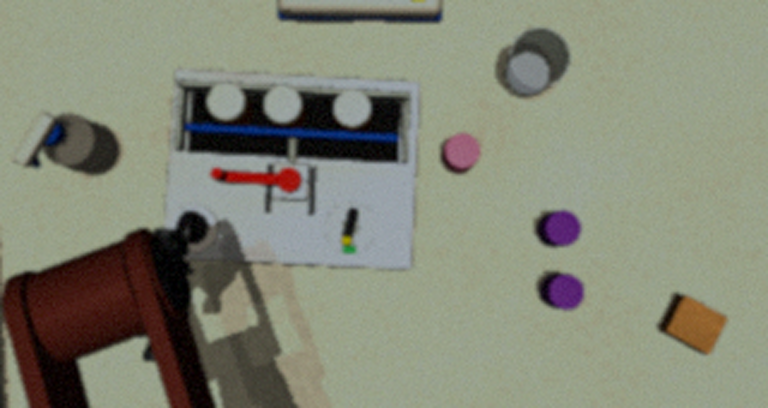

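Everything looks clamped, but the nut seems to have rotated a few degrees. I'll measure it.

```bash
python3 - <<'E'
from h import *
t=get_image("top");c=t["color"];hs=cv2.cvtColor(c,cv2.COLOR_BGR2HSV).astype(int)
r=np.zeros(hs.shape[:2],bool);r[200:230,237:255]=1
Y=r&(hs[...,0]>20)&(hs[...,0]<34)&(hs[...,1]>150);G=r&(hs[...,0]>45)&(hs[...,0]<80)&(hs[...,1]>90)&(hs[...,2]>40);K=r&(hs[...,2]<28)
for n,m in(("Y",Y),("G",G),("K",K)): print(n,blobs(m,3))
a=lambda d:np.degrees(np.arctan2(d[1],d[0]))%360
pts=np.argwhere(K|Y)[:,::-1].astype(np.float32);v=cv2.fitLine(pts,cv2.DIST_L2,0,.01,.01).ravel()
A=onz(t,*(v[2:]+10*v[:2]),.12);B=onz(t,*(v[2:]-10*v[:2]),.12);print("line shaker",a(A-B)+2.17,a(B-A)+2.17)
y=np.argwhere(Y).mean(0)[::-1];k=np.argwhere(K).mean(0)[::-1];Yw=onz(t,*y,.12);Kw=onz(t,*k,.12);print(Yw,Kw,a(Yw-Kw)+2.17)
# jars, bar
f=lambda x,y:(160+(x-2.5)/6,130+(y-2.5)/6)
ex=np.array([np.cos(-.0378),np.sin(-.0378)]);ey=np.array([-ex[1],ex[0]]);M=np.array([.655,.1345])
for n,p,z in(("j",(205,194),.158),("j",(346,202),.158),("j",(521,212),.158),("barL",(105,258),.116),("barR",(632,284),.116),("hinge",(362,390),.117),("post",(183,374),.155)):
    P=onz(t,*f(*p),z);d=P[:2]-M;print(n,P.round(4),"rel mat",(d@ex).round(4),(d@ey).round(4))
E
```

```text
Y [([244.0, 219.5], 12, [243, 218, 3, 4])]
G [([244.9, 223.2], 15, [243, 222, 5, 4])]
K [([245.7, 212.5], 24, [244, 208, 4, 10])]
line shaker 349.5042460374136 169.5042460374136
[0.48736776 0.0598675  0.12      ] [0.50961023 0.05481969 0.12      ] 169.38361415899269
j [0.6646 0.2175 0.158 ] rel mat 0.0065 0.0833
j [0.6611 0.1441 0.158 ] rel mat 0.0058 0.0098
j [0.6568 0.0529 0.158 ] rel mat 0.0049 -0.0815
barL [0.6371 0.2777 0.116 ] rel mat -0.0233 0.1425
barR [ 0.6257 -0.0059  0.116 ] rel mat -0.024 -0.1415
hinge [0.5669 0.1383 0.117 ] rel mat -0.0882 0.0005
post [0.5706 0.227  0.155 ] rel mat -0.0879 0.0892
```

The nut has moved about 11° clockwise, to about 2.6 rad. My hard final push on the closed lever (20 N along +x) evidently drove the carriage and its nut. I'll mend it properly: reopen the lever, reset the nut, close gently.

```bash
python3 -m inch '[0,0,0.03,0.0005,0,0,0,0.03,0.0005,0,0,0,0.03,0.0005,0,0,0,0.03,0.0005,0,0,0,0.029,0.0005,0,0,0,0,0,0,0,0.03,0,0,0,0,0.03,0,0,0,0,0.02,0,0,0,0,0,0,0,0]'
python3 - <<'E'
from h import *
go((.5712,.2280,.124),-2.2)
w=get_image("wrist");crop(w,0,0,512,384,1.5,"w40",1.1)
E
```

```text
clock: 49.93
ee_pos: [0.572, 0.2261, 0.2064]
tcp_rot: [-1.241, 1.559, -2.867]
force: [-1.1, -0.7, -1.0]
finger_gap: 0.0428
t49.93 tcp [0.572  0.2261 0.2064] jawdeg -3.15 xax [-0.011 -0.003 -1.   ] j [ 0.26  0.22  1.65 -0.    1.28  0.32] F [-1.1 -0.7 -1. ] gap 0.0428
shift mm [82.4 -0.  -2.2]
turn deg -1.0 or 179.0
```

View pics/w40.png

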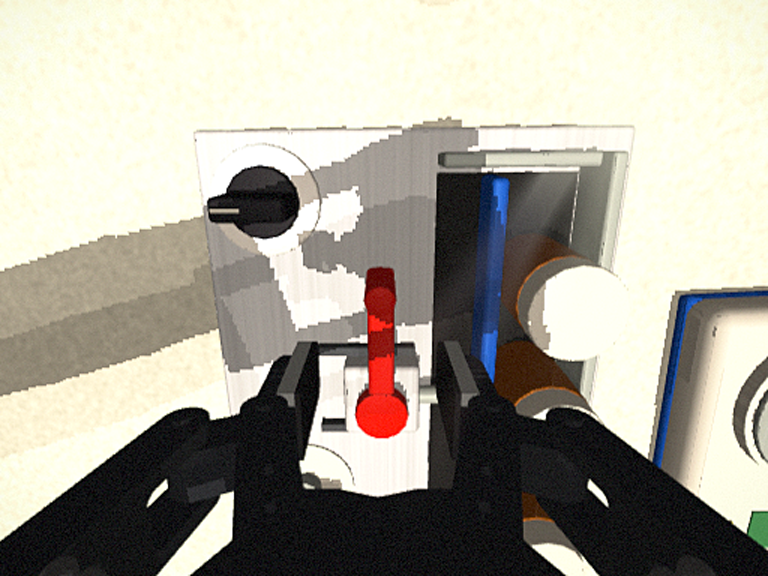

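```bash
python3 -m inch '[0,0.03,0,-0.002,1,0,0.025,0,0,0,0,0.015,0,0,0,0,0.008,0,0,0,0,0,0,0,0,0,0,0,0,0,-1,0,0,0,0,-1,0,0,0,0,-1,0,0,0,0,-1,0,0,0,0]' 40
python3 - <<'E'
from h import *
st()
E
```

```text
clock: 50.82
ee_pos: [0.5733, 0.2306, 0.1378]
tcp_rot: [-1.78, 1.566, 2.861]
force: [-8.7, 0.9, 7.1]
finger_gap: 0.0143
t50.82 tcp [0.5733 0.2306 0.1378] jawdeg -4.09 xax [-0.005  0.001 -1.   ] j [0.27 0.3  1.7  0.   1.15 0.34] F [-8.7  0.9  7.1] gap 0.0143
```

```bash
python3 -m inch '[0,0,-0.003,0,1,0,0,0,0,0,0,0.007,0,0,1,0,0.006,0,0,0,0,0,0,0,0,-1,0,0,0,0,-1,0,0,0,0,-1,0,0,0,0,-1,0,0,0,0]' 40
python3 - <<'E'
from h import *
st()
E
```

```text
clock: 51.57
ee_pos: [0.5722, 0.2296, 0.1221]
tcp_rot: [0.013, 1.571, -1.664]
force: [0.8, 0.5, -1.3]
finger_gap: 0.0148
t51.57 tcp [0.5722 0.2296 0.1221] jawdeg -6.09 xax [-0. -0. -1.] j [ 0.27  0.31  1.72 -0.    1.12  0.37] F [ 0.8  0.5 -1.3] gap 0.0148
```

```bash
python3 -m inch '[-1,0,0,0,-4,-1,0,-0.00784,0.0003,-5,-1,0,-0.00784,0.0003,-5,-1,0,-0.00784,0.0003,-5,-1,0,-0.00784,0.0003,-5,-1,0,-0.00784,0.0003,-5,-1,0,-0.00784,0.0003,-5]'
python3 - <<'E'
from h import *
st()
E
python3 -m inch '[-1,0,-0.00784,0.0003,-5,-1,0,-0.00784,0.0003,-5,-1,0,-0.00784,0.0003,-5,-1,0,-0.00784,0.0003,-5,-1,0,-0.00784,0.0003,-5,-1,0,-0.00784,0.0003,-5]'
python3 -m inch '[-1,0,-0.00784,0.0003,-5,-1,0,-0.00784,0.0003,-5,-1,0,-0.00784,0.0003,-5,-1,0,-0.00784,0.0003,-5,-1,0,-0.00784,0.0003,-5,-1,0,-0.004,0,-2,-1,0,0,0,0,-1,0,0,0,0]'
python3 - <<'E'
from h import *
o,R=st();d=o["ee_pos"]-np.array([.5669,.1383,0]);print(np.degrees(np.arctan2(-d[0],d[1]))+2.17,np.hypot(d[0],d[1]))
E
```

```text
clock: 52.15
ee_pos: [0.5261, 0.2193, 0.1221]
tcp_rot: [-1.221, 1.57, -2.301]
force: [-0.2, -1.9, -1.6]
finger_gap: 0.0149
t52.15 tcp [0.5261 0.2193 0.1221] jawdeg 28.12 xax [-0.    -0.001 -1.   ] j [ 0.27  0.22  1.83 -0.    1.09 -0.22] F [-0.2 -1.9 -1.6] gap 0.0149
clock: 52.65
ee_pos: [0.4925, 0.1873, 0.1221]
tcp_rot: [-0.177, 1.569, -0.734]
force: [4.1, -2.6, -3.0]
finger_gap: 0.015
clock: 53.32
ee_pos: [0.4803, 0.1501, 0.1223]
tcp_rot: [1.027, 1.563, 0.935]
force: [5.2, 9.3, -7.9]
finger_gap: 0.0153
t53.32 tcp [0.4803 0.1501 0.1223] jawdeg 84.77 xax [ 0.005  0.007 -1.   ] j [ 0.16  0.08  1.99  0.01  1.07 -1.32] F [ 5.2  9.3 -7.9] gap 0.0153
84.40445098117767 0.08735750431329027
```

```bash
python3 -m inch '[-1,0,-0.004,0,0,-1,0,-0.002,0,0,-1,0,0,0,0]'
python3 - <<'E'
from h import *
st()
E
python3 -m inch '[-1,0,0.006,0,0,0,0,0,0,0,0,0,0,0,0,0,0,0,0,0,0,-0.03,0,0,0,0,-0.04,0,0,0,0,-0.04,0,0,0,0,-0.04,0,0,0,0,0,0,0,0]'
python3 - <<'E'
from h import *
o,R=st()
w=get_image("wrist");cv2.imwrite("pics/w41.png",cv2.resize(w["color"],None,fx=1.5,fy=1.5));t=get_image("top")
c=t["color"];hs=cv2.cvtColor(c,cv2.COLOR_BGR2HSV).astype(int);crop(t,160,130,280,230,6,"t41",1.8)
r=np.zeros(hs.shape[:2],bool);r[200:230,237:255]=1
Y=r&(hs[...,0]>20)&(hs[...,0]<34)&(hs[...,1]>150);K=r&(hs[...,2]<28)
a=lambda d:np.degrees(np.arctan2(d[1],d[0]))%360
pts=np.argwhere(K|Y)[:,::-1].astype(np.float32);v=cv2.fitLine(pts,cv2.DIST_L2,0,.01,.01).ravel()
A=onz(t,*(v[2:]+10*v[:2]),.12);B=onz(t,*(v[2:]-10*v[:2]),.12);print("line shaker",a(A-B)+2.17,a(B-A)+2.17)
y=np.argwhere(Y).mean(0)[::-1];k=np.argwhere(K).mean(0)[::-1];Yw=onz(t,*y,.12);Kw=onz(t,*k,.12);print(Yw,Kw,a(Yw-Kw)+2.17)
E
```

```text
clock: 53.57
ee_pos: [0.4803, 0.1489, 0.1225]
tcp_rot: [1.276, 1.552, 1.182]
force: [8.2, 24.1, -11.0]
finger_gap: 0.0149
t53.57 tcp [0.4803 0.1489 0.1225] jawdeg 84.66 xax [ 0.007  0.017 -1.   ] j [ 0.15  0.07  1.99  0.02  1.06 -1.33] F [  8.2  24.1 -11. ] gap 0.0149
clock: 54.32
ee_pos: [0.4841, 0.1479, 0.283]
tcp_rot: [0.23, 1.553, 0.14]
force: [1.5, 0.8, 2.0]
finger_gap: 0.0428
t54.32 tcp [0.4841 0.1479 0.283 ] jawdeg 84.87 xax [ 0.018  0.003 -1.   ] j [ 0.16 -0.09  1.84 -0.    1.37 -1.32] F [1.5 0.8 2. ] gap 0.0428
line shaker 349.81621366421666 169.81621366421663
[0.48798212 0.0596299  0.12      ] [0.50928441 0.0551199  0.12      ] 170.2161591768774
```

View pics/w41.png

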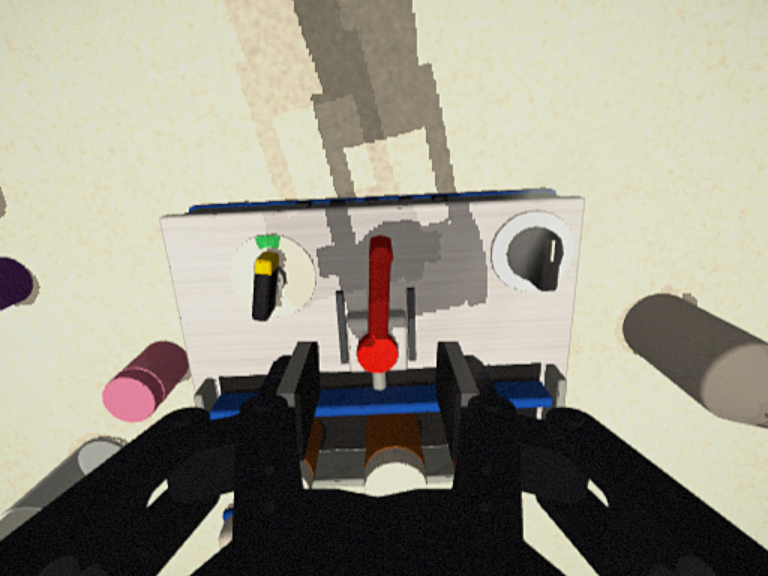

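View pics/t41.png

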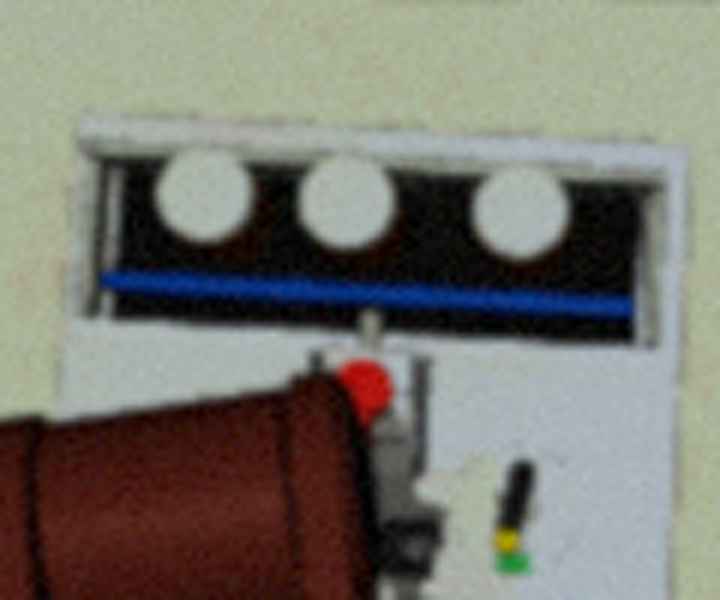

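```bash
python3 -m inch '[0,0,-0.0294,0.0099,0,0,0,-0.0294,0.0099,0,0,0,-0.0294,0.0099,0,0,0,0,0,7,0,0.04,0,0,0,0,0.04,0,0,0,0,0.04,0,0,0,0,0.025,0,0,0,0,0,0,0,0,0,0,0,0,0]'
python3 - <<'E'
from h import *
go((.5057,.0575,.0945),77.9)
w=get_image("wrist");cv2.imwrite("pics/w42.png",cv2.resize(w["color"],None,fx=1.5,fy=1.5))
E
```

```text
clock: 55.25
ee_pos: [0.4975, 0.0568, 0.1243]
tcp_rot: [-2.944, 1.563, 3.127]
force: [0.3, -0.4, 0.0]
finger_gap: 0.0428
t55.25 tcp [0.4975 0.0568 0.1243] jawdeg 77.88 xax [-0.007  0.    -1.   ] j [-0.03  0.08  1.99 -0.    1.08 -1.39] F [ 0.3 -0.4  0. ] gap 0.0428
shift mm [29.8  2.4  8.1]
turn deg -0.0 or 180.0
```

View pics/w42.png

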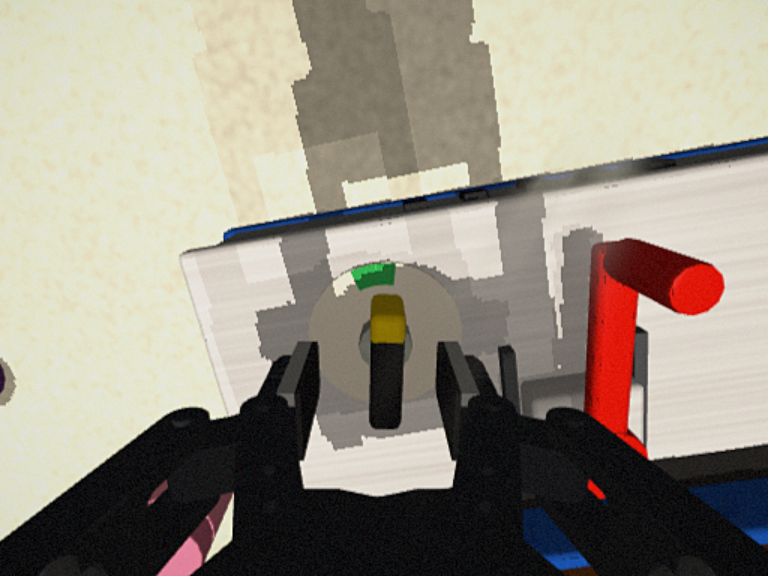

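```bash
python3 -m inch '[0,0,0.002,0.006,0,0,0,0,0,0,0,0.015,0,0,0,0,0.011,0,0,0,0,0,0,0,0,0,0,0,0,0]'
python3 - <<'E'
from h import *
go((.5057,.0575,.0945),77.9)
w=get_image("wrist");cv2.imwrite("pics/w43.png",cv2.resize(w["color"],None,fx=1.5,fy=1.5))
E
```

```text
clock: 55.8
ee_pos: [0.5064, 0.0578, 0.1012]
tcp_rot: [-2.939, 1.57, 3.133]
force: [-0.3, -0.4, 0.0]
finger_gap: 0.0427
t55.80 tcp [0.5064 0.0578 0.1012] jawdeg 77.91 xax [-0.001  0.    -1.   ] j [-0.02  0.13  1.98 -0.    1.03 -1.38] F [-0.3 -0.4  0. ] gap 0.0427
shift mm [ 6.7 -0.5 -0.6]
turn deg 0.0 or -180.0
```

View pics/w43.png

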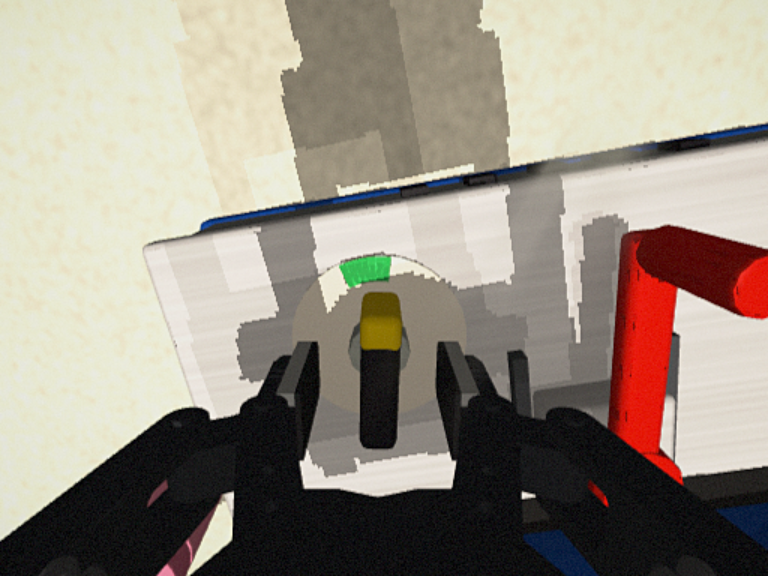

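```bash
python3 -m inch '[0,0.005,0,0,0,0,0,0,0,0,-1,0,0,0,0,-1,0,0,0,0,-1,0,0,0,0,-1,0,0,0,0,-1,0,0,0,-4,-1,0,0,0,-4,-1,0,0,0,-2.3,-1,0,0,0,0]' 40
python3 - <<'E'
from h import *
st()
w=get_image("wrist");cv2.imwrite("pics/w44.png",cv2.resize(w["color"],None,fx=1.5,fy=1.5))
E
```

```text
clock: 56.68
ee_pos: [0.507, 0.0583, 0.0967]
tcp_rot: [1.041, 1.57, 1.01]
force: [-0.3, 2.8, 1.8]
finger_gap: 0.0125
t56.68 tcp [0.507  0.0583 0.0967] jawdeg 88.24 xax [ 0.001  0.001 -1.   ] j [-0.02  0.14  1.98  0.    1.02 -1.56] F [-0.3  2.8  1.8] gap 0.0125
```

View pics/w44.png

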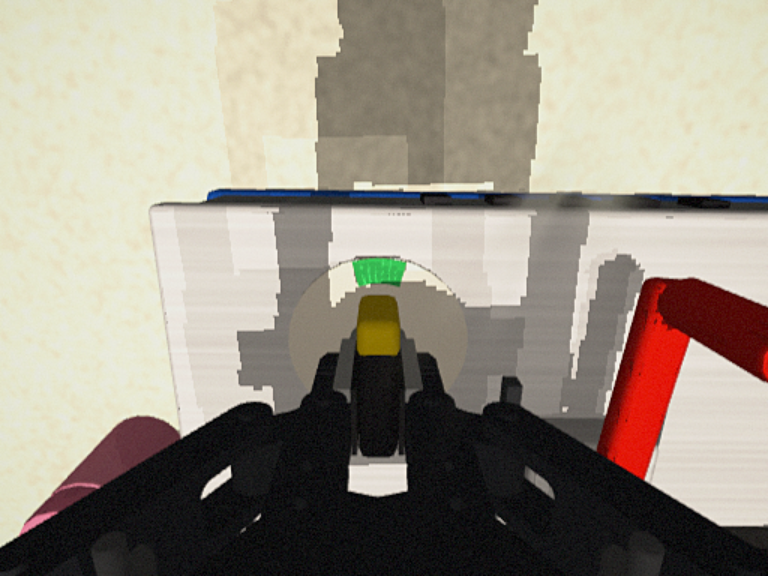

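Yellow end (378,330) points right at the green middle (379,271). Release and go to the lever post.

```bash
python3 -m inch '[0,0,0,0,0,0,0,0,0,0,0,0,0,0,0,0,-0.03,0,0,0,0,-0.04,0,0,0,0,-0.03,0,0,0,0,0,0.03,-0.0097,0,0,0,0.03,-0.0097,0,0,0,0.0307,-0.0097,4,0,0,0,0,0]'
python3 -m inch '[0,0,0,0,0]'
python3 - <<'E'
from h import *
go((.4805,.1500,.124),84)
w=get_image("wrist");cv2.imwrite("pics/w45.png",cv2.resize(w["color"],None,fx=1.5,fy=1.5))
E
```

```text
clock: 57.57
ee_pos: [0.479, 0.1531, 0.1965]
tcp_rot: [1.875, 1.568, 1.776]
force: [0.4, 0.1, 0.4]
finger_gap: 0.043
clock: 57.65
ee_pos: [0.48, 0.1502, 0.1962]
tcp_rot: [-1.39, 1.57, -1.488]
force: [0.2, -0.0, 1.0]
finger_gap: 0.0426
t57.65 tcp [0.48   0.1502 0.1962] jawdeg 84.39 xax [ 0.    -0.001 -1.   ] j [ 0.16 -0.01  1.93 -0.    1.22 -1.31] F [ 0.2 -0.   1. ] gap 0.0426
shift mm [72.2 -0.1  0.5]
turn deg 0.4 or -179.6
```

View pics/w45.png

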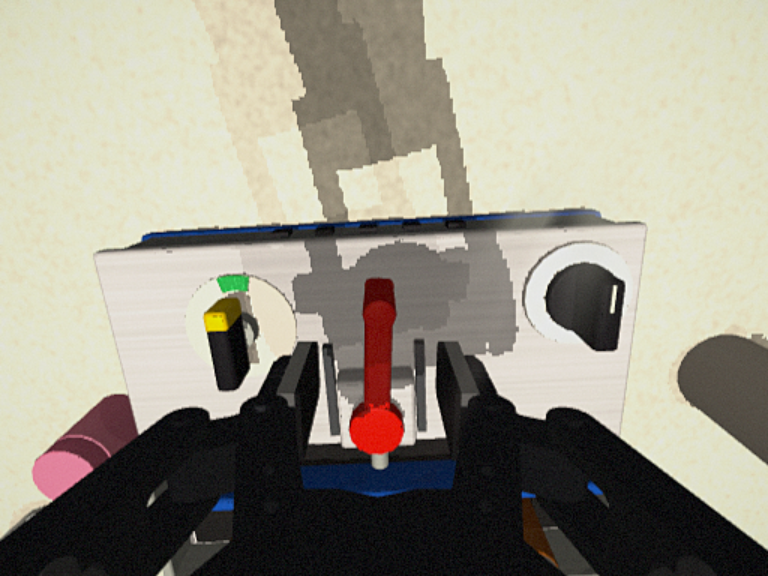

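```bash
python3 -m inch '[0,0.03,0,0.001,0,0,0.025,0,0,0,0,0.012,0,0,0,0,0.005,0,0,0,0,0,0,0,0,-1,0,0,0,0,-1,0,0,0,0,-1,0,0,0,0,-1,0,0,0,0]' 40
python3 - <<'E'
from h import *
st()
E
python3 -m inch '[-1,0,0.00784,0.0003,5,-1,0,0.00784,0.0003,5,-1,0,0.00784,0.0003,5,-1,0,0.00784,0.0003,5,-1,0,0.00784,0.0003,5,-1,0,0.00784,0.0003,5,-1,0,0.00784,0.0003,5,-1,0,0.00784,0.0003,5]'
python3 -m inch '[-1,0,0.00784,0.0003,5,-1,0,0.00784,0.0003,5,-1,0,0.00784,0.0003,5,-1,0,0.00784,0.0003,5,-1,0,0.00784,0.0003,5,-1,0,0.00784,0.0003,5,-1,0,0.00784,0.0003,5,-1,0,0,0,0]'
python3 - <<'E'
from h import *
o,R=st();d=o["ee_pos"]-np.array([.5664,.1383,0]);print(np.degrees(np.arctan2(-d[0],d[1]))+2.17,np.hypot(d[0],d[1]))
E
```

```text
clock: 58.45
ee_pos: [0.483, 0.1503, 0.126]
tcp_rot: [0.662, 1.566, 0.56]
force: [-1.3, 3.8, 1.0]
finger_gap: 0.0148
t58.45 tcp [0.483  0.1503 0.126 ] jawdeg 84.18 xax [ 0.004  0.002 -1.   ] j [ 0.16  0.08  1.98  0.    1.08 -1.31] F [-1.3  3.8  1. ] gap 0.0148
clock: 59.12
ee_pos: [0.5094, 0.2033, 0.1258]
tcp_rot: [-0.155, 1.566, -0.957]
force: [0.9, -4.9, 3.9]
finger_gap: 0.0151
clock: 59.78
ee_pos: [0.5575, 0.226, 0.1256]
tcp_rot: [-0.098, 1.564, -1.511]
force: [-1.2, -7.8, 4.9]
finger_gap: 0.0148
t59.78 tcp [0.5575 0.226  0.1256] jawdeg 9.04 xax [ 0.    -0.007 -1.   ] j [ 0.27  0.28  1.75 -0.01  1.12  0.12] F [-1.2 -7.8  4.9] gap 0.0148
7.946985608967971 0.08813067638346893
```

```bash
python3 -m inch '[-1,0,0.006,0.0002,4,-1,0,0.005,0.0002,4,-1,0,0,0,0,-1,0,0,0,0]'
python3 - <<'E'
from h import *
o,R=st();d=o["ee_pos"]-np.array([.5664,.1383,0]);print(np.degrees(np.arctan2(-d[0],d[1]))+2.17,np.hypot(d[0],d[1]))
E
```

```text
clock: 60.12
ee_pos: [0.5681, 0.2266, 0.1256]
tcp_rot: [0.076, 1.563, -1.473]
force: [-0.6, -8.5, 3.7]
finger_gap: 0.0147
t60.12 tcp [0.5681 0.2266 0.1256] jawdeg 1.23 xax [ 0.001 -0.007 -1.   ] j [ 0.27  0.3   1.73 -0.01  1.12  0.25] F [-0.6 -8.5  3.7] gap 0.0147
1.096904564238465 0.08834420883689618
```

```bash
python3 -m inch '[-1,0,0.001,0,1,-1,0,0.001,0,1,-1,0,0,0,0]'
python3 - <<'E'
from h import *
st()
E
python3 -m inch '[-1,0,0.001,0,1,-1,0,0,0,0]'
python3 - <<'E'
from h import *
st()
E
python3 -m inch '[-1,0,0.001,0,0,-1,0,0,0,0]'
python3 - <<'E'
from h import *
o,R=st();d=o["ee_pos"]-np.array([.5664,.1383,0]);print(np.degrees(np.arctan2(-d[0],d[1]))+2.17,np.hypot(d[0],d[1]))
E
```

```text
clock: 60.37
ee_pos: [0.5697, 0.2266, 0.1256]
tcp_rot: [0.031, 1.563, -1.553]
force: [-0.2, -8.3, 4.2]
finger_gap: 0.0147
t60.37 tcp [0.5697 0.2266 0.1256] jawdeg -0.75 xax [ 0.    -0.008 -1.   ] j [ 0.27  0.3   1.72 -0.01  1.12  0.28] F [-0.2 -8.3  4.2] gap 0.0147
clock: 60.53
ee_pos: [0.5707, 0.2266, 0.1256]
tcp_rot: [0.079, 1.563, -1.523]
force: [-1.3, -8.9, 3.5]
finger_gap: 0.0147
t60.53 tcp [0.5707 0.2266 0.1256] jawdeg -1.74 xax [ 0.    -0.008 -1.   ] j [ 0.27  0.3   1.72 -0.01  1.12  0.3 ] F [-1.3 -8.9  3.5] gap 0.0147
clock: 60.7
ee_pos: [0.5713, 0.2266, 0.1256]
tcp_rot: [-0.055, 1.563, -1.656]
force: [-1.9, -8.6, 5.1]
finger_gap: 0.0149
t60.70 tcp [0.5713 0.2266 0.1256] jawdeg -1.73 xax [-0.001 -0.008 -1.   ] j [ 0.27  0.3   1.72 -0.01  1.12  0.3 ] F [-1.9 -8.6  5.1] gap 0.0149
-1.0358386997050073 0.0884170239553686
```

```bash
for i in 1; do python3 -m inch '[-1,0,0.001,0,0,-1,0,0,0,0]'; done
python3 - <<'E'
from h import *
st()
E
python3 -m inch '[-1,0,0.001,0,0,-1,0,0,0,0]'
python3 - <<'E'
from h import *
st()
E
python3 -m inch '[-1,0,0.001,0,0,-1,0,0,0,0]'
python3 - <<'E'
from h import *
st()
E
```

```text
clock: 60.87
ee_pos: [0.5719, 0.2266, 0.1255]
tcp_rot: [-0.176, 1.563, -1.777]
force: [-2.7, -8.4, 5.4]
finger_gap: 0.0145
t60.87 tcp [0.5719 0.2266 0.1255] jawdeg -1.74 xax [-0.002 -0.008 -1.   ] j [ 0.27  0.31  1.71 -0.01  1.12  0.3 ] F [-2.7 -8.4  5.4] gap 0.0145
clock: 61.03
ee_pos: [0.5721, 0.2266, 0.1255]
tcp_rot: [-0.408, 1.562, -2.009]
force: [-3.9, -8.7, 6.5]
finger_gap: 0.0148
t61.03 tcp [0.5721 0.2266 0.1255] jawdeg -1.74 xax [-0.004 -0.008 -1.   ] j [ 0.27  0.31  1.71 -0.01  1.13  0.3 ] F [-3.9 -8.7  6.5] gap 0.0148
clock: 61.2
ee_pos: [0.5722, 0.2266, 0.1254]
tcp_rot: [-0.606, 1.561, -2.207]
force: [-7.3, -8.6, 8.4]
finger_gap: 0.0151
t61.20 tcp [0.5722 0.2266 0.1254] jawdeg -1.74 xax [-0.006 -0.008 -1.   ] j [ 0.27  0.31  1.71 -0.01  1.13  0.3 ] F [-7.3 -8.6  8.4] gap 0.0151
```

Lever is at its closed stop (0.1 mm movement per commanded mm, 7 N). Relax, release, retreat, and check.

```bash
python3 -m inch '[-1,0,-0.0035,0.004,0,-1,0,0,0,0]'
python3 - <<'E'
from h import *
st()
E
python3 -m inch '[0,0,0,0,0,0,0,0,0,0,0,0,0,0,0,0,-0.03,0,0,0,0,-0.04,0,0,0,0,-0.04,0,0,0,0,-0.04,0,0,0,0,-0.02,0,0,0]'
python3 -m inch '[0,0,-0.03,0,0,0,0,-0.03,0,0,0,0,-0.03,0,0,0,0,-0.03,0,0,0,0,-0.03,0,0,0,0,0,0,0]'
python3 - <<'E'
from h import *
st();t=get_image("top");crop(t,160,130,280,230,6,"t50",1.8)
s=get_image("side");crop(s,190,100,330,220,5,"s50",1.2)
c=t["color"];hs=cv2.cvtColor(c,cv2.COLOR_BGR2HSV).astype(int)
r=np.zeros(hs.shape[:2],bool);r[200:230,237:255]=1
Y=r&(hs[...,0]>20)&(hs[...,0]<34)&(hs[...,1]>150);K=r&(hs[...,2]<28)
a=lambda d:np.degrees(np.arctan2(d[1],d[0]))%360
pts=np.argwhere(K|Y)[:,::-1].astype(np.float32);v=cv2.fitLine(pts,cv2.DIST_L2,0,.01,.01).ravel()
A=onz(t,*(v[2:]+10*v[:2]),.12);B=onz(t,*(v[2:]-10*v[:2]),.12);print("line shaker",a(A-B)+2.17,a(B-A)+2.17)
E
```

```text
clock: 61.37
ee_pos: [0.5712, 0.2263, 0.1259]
tcp_rot: [1.81, 1.568, 0.208]
force: [-0.7, 1.2, 4.3]
finger_gap: 0.0144
t61.37 tcp [0.5712 0.2263 0.1259] jawdeg -1.79 xax [ 0.003  0.001 -1.   ] j [ 0.26  0.3   1.72 -0.    1.12  0.29] F [-0.7  1.2  4.3] gap 0.0144
clock: 62.03
ee_pos: [0.5726, 0.2269, 0.3005]
tcp_rot: [1.801, 1.563, 0.199]
force: [0.4, 0.6, 0.7]
finger_gap: 0.0428
clock: 62.53
ee_pos: [0.4155, 0.231, 0.2931]
tcp_rot: [-1.345, 1.566, -2.945]
force: [0.2, -0.6, -0.5]
finger_gap: 0.0426
t62.53 tcp [0.4155 0.231  0.2931] jawdeg -1.66 xax [-0.005 -0.001 -1.   ] j [ 0.36 -0.15  1.88  0.    1.42  0.39] F [ 0.2 -0.6 -0.5] gap 0.0426
line shaker 360.33425434422395 180.3342543442239
```

View pics/t50.png

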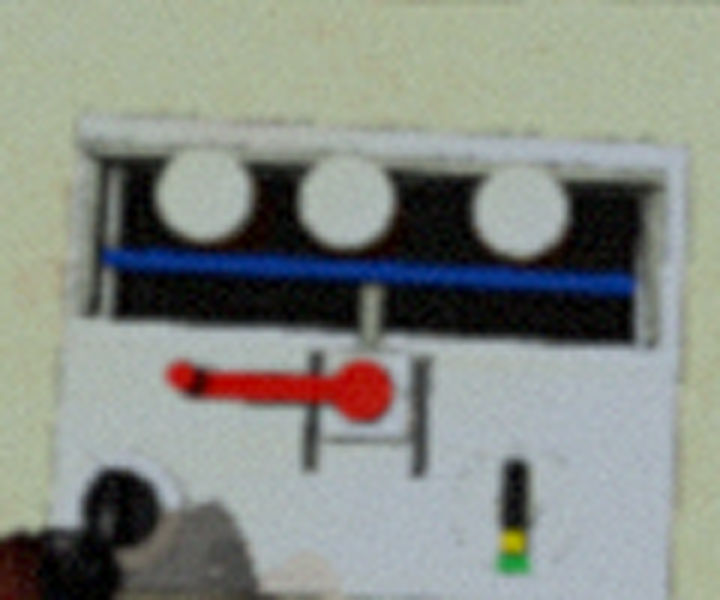

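View pics/s50.png

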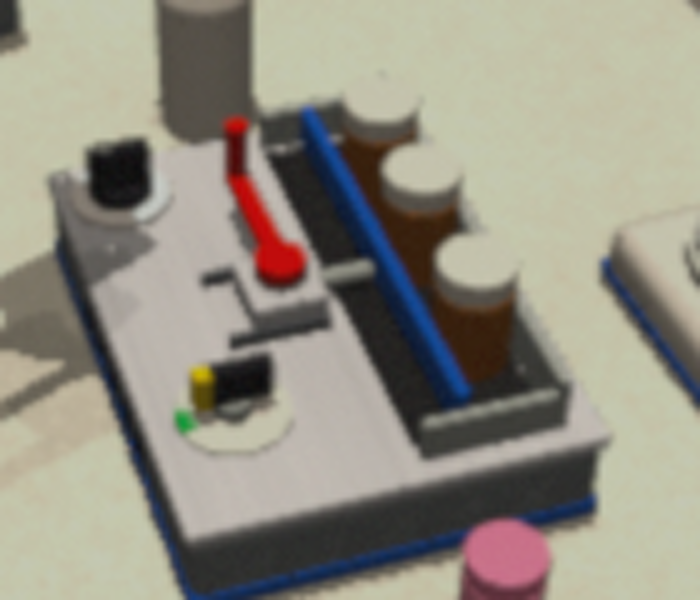

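```bash
python3 - <<'E'
from h import *
w=get_image("wrist");cv2.imwrite("pics/w51.png",cv2.resize(w["color"],None,fx=1.5,fy=1.5))
E
```

```text
(no output)
```

View pics/w51.png

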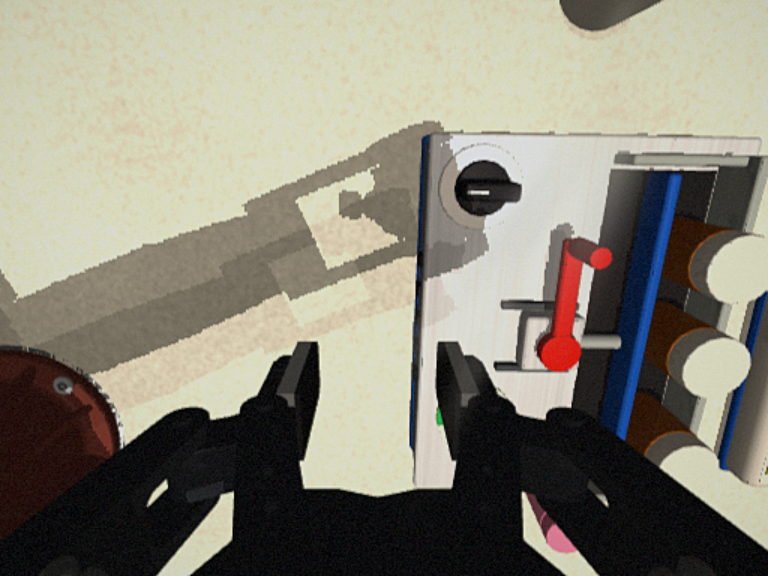

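The knob line (470–488,193) points to the front, the lever (558,350)–(570,245) runs parallel to the bar, and the bar is against the jars.

```bash
python3 -c "
from plant import *
print(job_done())"
```

```text
the job is handed in; nothing more can be done
None
```

I finished the job and handed it in at about 63 s of the 210 s allowed. All three sample jars present are clamped on the mat.

**What I did:** I turned the knob to its off stop and opened the lever. I then stood the three amber jars on the mat, set the nut to the green mark and closed the lever.

**What went wrong:** My first closing push was too hard, about 20 N. It moved the clamp and turned the nut about 11° past the mark. I reopened the lever, reset the nut, and closed it again with about 7 N.

**Last checks:**
- **Nut:** its yellow end points 0.3° from the shaker's front, where the green band is centred.
- **Knob:** its white line points to the front, so it is off.
- **Lever:** it rests at its closed stop, at the same pixels as after the hard push. Compared with the starting picture it lies about 2° further closed, which may just be reading error.
- **Jars:** all three stand upright between the bar and the fence. I could not measure the bar's 3 mm spring travel directly.
- **Other objects:** the cup, spray bottle, carton and look-alikes were where they started in the last full view, taken before I reopened the lever. I was not near them after that.

**Disagreements:** the middle jar shifted about 8 mm on the mat during the run, but it stayed upright and in place. The wrist camera read about 5 mm off in y compared with the top and side cameras, so I used the top and side ones.

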